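Index the test-card carousel and scan the orange-framed card

ROBOT

A 6-joint arm with a two-finger parallel gripper is mounted at the origin on the work surface. World frame = base frame: x ahead of the robot, y to its left, z up, the work surface at z = 0. Lengths are in mm, angles in rad, forces in N, time in s.
With the tool pointing down it reaches from about 300 to 775 mm from the base axis. Payload 14.6 kg.
Tool frame: the origin (TCP) lies on the centre line of the jaws, within the pads' length; the fingertips stand manip.finger_overhang ahead of it and the grasp point (between the pads) lies 11 mm behind it (manip.finger_overhang is the distance from the TCP to the fingertips, in mm); y points along the fingers, x is the direction in which the jaws open and shut, and the axes are right-handed (so a half turn about y gives the same grasp; the last joint's range is limited). The gripper opens to 94 mm and grips with 3 to 60 N. Pads are 16 mm wide; open, the fingers measure 119 mm over their backs; the gripper's body (75 mm by 177 mm) begins 78 mm behind the grasp point.
Start: joints at [1.101, 0.3, 1.521, -0, 1.321, -0.067], TCP at [215.594, 505.973, 213.446] pointing down, gripper open.
Joint ranges: [-3.03, 3.03], [-0.79, 2.21], [0.23, 2.52], [-1.04, 4.18], [0, 3.07], [-2.55, 2.55]. Speed limits (rad/s): [2.22, 2.22, 2.57, 3.14, 3.14, 3.14].

INTERFACE

Orientations are given as [roll, pitch, yaw] about the fixed x, y, z axes, in that order (R = Rz(yaw) Ry(pitch) Rx(roll)).
In Python, from cell import monitor, viewer, ticket, manip gives the robot as it stands.
- The arm moves only by the shell command python3 -m jog 'ROWS' [FORCE]. ROWS is JSON, a list of rows, each an object of numbers: "grip": the finger opening in cm, from 0 to 9.4; "dx", "dy", "dz": the shift along the tool's x, y, z in cm; "spin": the turn about the tool's y in degrees. In form: [{"grip": .., "dx": .., "dy": .., "dz": .., "spin": ..}, ...]. A call has 1 to 20 rows; each row is the pose to reach, as a shift and turn from the pose commanded when the call began, along the tool's axes at that moment; what a row does not reach only later rows make up. A row lasts 1/8 s, in which the tool goes at most 62.5 mm and 10.7 degrees, less where a joint would pass 70% of its speed; a pose out of reach is approached as far as the arm can. A call with a gripper value outside its range is refused whole. The fingers move at their own pace and stop on an object; FORCE is the grip in N (left out, the last holds). Time passes only in rows, so rows that repeat a pose let the fingers close. It gives the time, the measured TCP pose, the force and the opening at its end, in the units of the state.
- monitor.read_state(): the state, without advancing time (a new reading comes with each control period).
- viewer.camera(name): name is "side" or "top"; returns a dict with "color" (480x640x3 uint8, red, green, blue), "vertical_fov" (degrees; the focal length in pixels is half the picture's height over the tangent of half this angle, whatever the lens; pixels are square), "cx", "cy" (the principal point, pixels), "rvec" (rotation vector, rad) and "tvec" (3), from world to camera coordinates, as OpenCV has them. Camera axes: x right, y down, z forward; pixel columns grow to the right and rows downward; lengths in mm; the calibration is good to about 2 mm. A picture is of the moment at which its call begins. There is no depth.
- ticket.sign_off(): hands the job in, once; it reports no verdict.
The state is a dict: "clock": time; "joints": joint angles; "qd": joint speeds; "effort": joint torques, N m; "eef_pos": TCP position; "eef_rot": TCP orientation; "wrist_force": force on the tool from outside, world axes, zero at the start; "moment": the same for the moment, N m; "finger_gap": finger opening in mm.
Only numpy, scipy, OpenCV 4.12 (cv2) and the standard library are available. Lean on these libraries where they do the work, as an engineer would, in place of code of your own. Each camera call takes 0.05 s, during which the arm holds its last target. There are 200 camera calls.

TASK

Turn the sample carousel anticlockwise (seen from above) until the orange-framed card stands in line with the yellow pointer, and let go of it. Then take the hand scanner from its dock and, without touching the carousel with it, aim its nose squarely at the middle of that card's barcode label from about 7 cm away and hold it steady for two seconds. Finally stand the scanner upright in its dock again, not dropping it, and leave everything else on the table where it is.

Things in the scene. Friction and masses are not known exactly. Their poses are not given: they have to be found in the camera images.
- carousel: Fixed base of the sample carousel: white disc 280 mm across and 20 mm high, with a yellow arrow (the pointer) on a tongue that reaches 180 mm out along its -x. Origin: centre of its underside, on the turning axis. On it turns a metal disc (254 mm across, top 34 mm up) with nine sloping cards 40 degrees apart, from 75 mm off the axis outwards, up to 77 mm high.
- rotor (a joint): Angle of the carousel's rotor on its base, rad, growing anticlockwise seen from above, range -1.70 to 0.60. At 0 the orange-framed card stands exactly at the pointer, its outward direction along the base's -x. It starts 0.5 to 1.45 short of that. Friction (about 0.06 N m) holds it where it is left; there are no clicks or stops within the range.
- handle (a point): Middle of the carousel's black grip bar, on the turning axis, 108 mm above the table; turns with the rotor. The bar is 56 mm long (along its x), 12 mm thick (along its y) and 36 mm high (90 to 126 mm above the table), on a 26 mm round post.
- label (a point): Label of the test card in an orange frame, 50 x 44 x 8 mm, fixed to the rotor, with a white 40 x 34 mm barcode label (the other eight are grey). Origin: centre of the label's face, 98 mm from the turning axis, 62 mm above the table. z: out of the label, square to it, leaning outwards 35 degrees from vertical; x: up the slope, towards the turning axis.
- scanner: Hand scanner standing on its nose, 138 mm tall, 180 g: round grey nose 50 mm across and 26 mm high, tapering up to 48 mm, then a blue grip of 42 mm (its x) by 30 mm (its y), flat-sided, from 46 to 138 mm. Origin: centre of the nose's flat face (the lens, its underside); z: up, along the grip. It reads straight out of the nose, along its -z.
- dock: Scanner's dock, fixed: white square 80 mm across; its floor is 8 mm high, inside a rim 14 mm high that leaves a 68 mm square opening. It stands either left or right of the carousel, in place of the tube rack. Origin: centre of its underside.
- tube_rack: Orange tube rack, fixed, 90 x 140 mm, 78 mm high with its tubes. Origin: centre of its underside.
- bottle_a: Glass jar with a blue cap, 60 mm across, 100 mm tall; bystander. Origin: centre of its underside.
- bottle_b: Another such jar; bystander. Same size and origin.
- bottle_c: Another such jar; bystander. Same size and origin.
- beaker: Glass beaker, 70 mm across, 85 mm tall; bystander. Origin: centre of its underside.
- pen: White marker pen with a red cap, 135 mm long (its x), 13 mm thick, lying in front of the carousel; bystander. Origin: on its underside, near the middle.
Things that resemble listed ones, but are neither listed nor needed, are in the scene too. Of the things shaped like the dock, the white one is meant. Leave any pink or red look-alike of the scanner alone.

How it is judged (in metres and radians):
On the way, in this order (a step that is already met when the one before it is completed fails the run):
1. the orange-framed card stands at the pointer (carousel still, within 0.12 rad of 0) and the gripper has let go of it (value of joint rotor between -0.12 and 0.12 rad and velocity of joint rotor between -0.1 and 0.1 rad/s and contact force between the fingers and carousel below 0.1 N), for 0.3 s.
2. the scanner held still 1.5 s, label centre within 12 mm of its axis in its x and y, 40 to 110 mm before its nose, axis within 0.2 rad of square to the label, the card still at the pointer (value of joint rotor between -0.12 and 0.12 rad and x of label in the frame of scanner between -0.012 and 0.012 m and y of label in the frame of scanner between -0.012 and 0.012 m and z of label in the frame of scanner between -0.11 and -0.04 m and angle between the z axis of scanner and the z axis of label, either way round below 0.2 rad and linear speed of scanner below 0.02 m/s and angular speed of scanner below 0.15 rad/s), for 1.5 s.
At the end, for the whole second after the job is handed in: The carousel is still within 0.12 rad of the angle that puts the orange-framed card at the pointer; the scanner stands upright (within 0.1 rad) and at rest on the dock's floor, inside its rim (its centre within 16 mm of the dock's, its nose under 12 mm above the table) (value of joint rotor between -0.12 and 0.12 rad and velocity of joint rotor between -0.1 and 0.1 rad/s and horizontal distance between scanner and dock below 0.016 m and z of scanner in the frame of dock below 0.012 m and angle between scanner's own z axis and vertical below 0.1 rad and linear speed of scanner below 0.02 m/s); the robot touches nothing.
It fails at once if the scanner presses on the carousel (over 2 N) (contact force between scanner and carousel above 2 N).
It fails at once if the scanner is let go in the air (nose more than 25 mm above the table with no finger on it) (height (world z) of scanner above 0.025 m and contact force between the fingers and scanner below 0.05 N).
It fails at once if another thing on the table is moved more than 25 mm (distance of any of bottle_a, bottle_b, bottle_c, beaker, pen from where it was at the start of the episode above 0.025 m).
It also fails if it takes over 64 s, if anything falls off the work surface, if the arm or the gripper's body presses on something with over 40 N, if the wrist force passes 120 N, or if a joint passes its speed limit or range.

## Working session

There is one attempt and no reset: what is moved stays moved. The work goes in short steps, Python scripts to look and compute and a shell command to move; the robot and the scene stay as the last step left them, time stands still between calls to the robot, and variables do not carry over. Pictures are saved under pics/ and viewed, about 8 in all and at most 12, crops included, and the job is handed in when it is done.

```bash
ls; mkdir -p pics; python3 - <<'E'
from cell import monitor, viewer, manip
import cv2
print(monitor.read_state(), manip.finger_overhang)
for n in ("top","side"):
    c=viewer.camera(n); cv2.imwrite(f"pics/{n}0.png",c["color"][:,:,::-1])
    print(n,{k:v for k,v in c.items() if k!="color"})
E
```

```text
pics
{'clock': 0.0, 'joints': array([ 1.10140430e+00,  3.00468034e-01,  1.52159202e+00,  1.40410834e-06,
        1.32071222e+00, -6.65900984e-02]), 'qd': array([ 0.00094236, -0.00157845,  0.00054576, -0.00116516, -0.00153177,
       -0.00015072]), 'effort': array([ 2.02397270e-03, -5.31799865e+01, -3.52745569e+01,  7.08735734e-02,
        2.44694244e-02, -9.53062158e-05]), 'eef_pos': array([215.47742979, 505.7487584 , 212.88338686]), 'eef_rot': array([-1.57071648e+00,  1.17690911e-03,  1.16799409e+00]), 'wrist_force': array([-0.23598005,  0.41039174, -0.79935693]), 'moment': array([ 0.02246658, -0.01088182, -0.00839932]), 'finger_gap': 94.05104469054601} 8.0
top {'vertical_fov': 49.50891537542204, 'cx': 327.1876560527274, 'cy': 249.5485565816274, 'rvec': array([ 2.17086998, -2.17087163,  0.06683202]), 'tvec': array([  68.87729461,  463.10266739, 1328.51261098])}
side {'vertical_fov': 51.439968510084256, 'cx': 317.5348147628621, 'cy': 240.2960339066286, 'rvec': array([ 2.15803573, -0.20410125,  0.11169582]), 'tvec': array([-467.93431917,  160.09901337, 1168.10481086])}
```

View pics/top0.png

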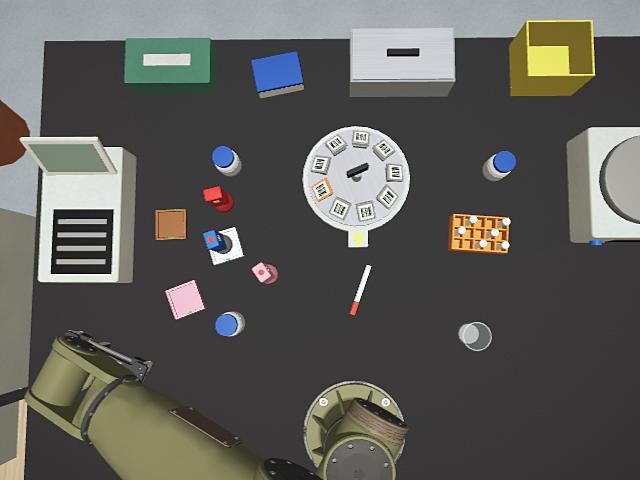

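View pics/side0.png

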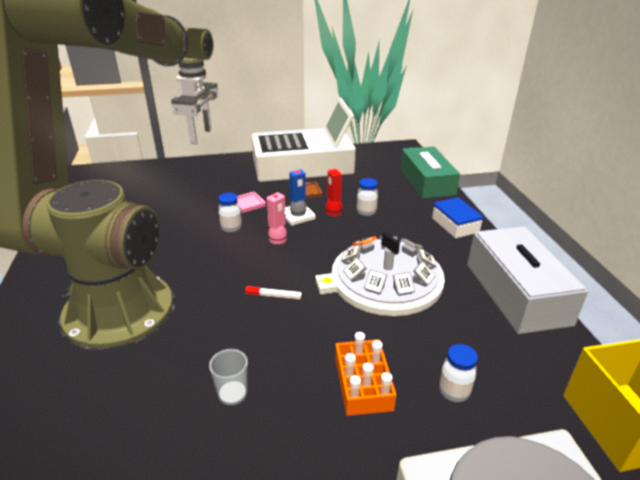

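The top view shows the carousel centre near (356,178), the orange card at (321,189), the pointer at (358,237), the blue scanner in the white dock at (222,245), and the rack on the right at (480,233). The side view agrees: scanner and dock at about (298,190), handle at about (390,243). Next I'll measure these.

```bash
cat > h.py <<'E'
import numpy as np, cv2
from cell import monitor, viewer
def cam(n):
    c=viewer.camera(n); f=240/np.tan(np.radians(c["vertical_fov"])/2)
    c["K"]=np.array([[f,0,c["cx"]],[0,f,c["cy"]],[0,0,1]]); c["R"]=cv2.Rodrigues(c["rvec"])[0]
    c["hsv"]=cv2.cvtColor(c["color"],cv2.COLOR_RGB2HSV); return c
def ray(c,p,z):
    p=np.atleast_2d(np.array(p,float)); d=np.c_[p,np.ones(len(p))]@np.linalg.inv(c["K"]).T@c["R"]
    o=-c["R"].T@c["tvec"]; return o+d*((z-o[2])/d[:,2])[:,None]
def proj(c,P): return cv2.projectPoints(np.atleast_2d(np.array(P,float)),c["rvec"],c["tvec"],c["K"],None)[0][:,0]
def mask(c,lo,hi,roi):
    x0,y0,x1,y1=roi; m=np.zeros((480,640),np.uint8); m[y0:y1,x0:x1]=cv2.inRange(c["hsv"],lo,hi)[y0:y1,x0:x1]; return m
def blobs(m,amin=8):
    cs=[k for k in cv2.findContours(m,cv2.RETR_EXTERNAL,cv2.CHAIN_APPROX_NONE)[0] if cv2.contourArea(k)>=amin]
    return sorted(cs,key=cv2.contourArea,reverse=True)
def cen(m): return np.argwhere(m)[:,::-1].mean(0)
E
python3 - <<'E'
from h import *
np.set_printoptions(precision=1,suppress=True)
c=cam("top"); im=c["color"][:,:,::-1]
a=cv2.resize(im[120:260,290:430],(560,560),interpolation=cv2.INTER_CUBIC)[:, :]
b=cv2.resize(im[215:275,195:255],(480,480),interpolation=cv2.INTER_CUBIC)
cv2.imwrite("pics/crA.png",cv2.resize(np.hstack([a[:480,:320+0],b])if 0 else np.hstack([cv2.resize(a,(400,400)),cv2.resize(b,(400,400))]),(800,400)))
m=mask(c,(5,150,150),(18,255,255),(300,120,420,240)); P=blobs(m)[0]; rf=cv2.minAreaRect(P); print("orange",rf,ray(c,rf[0],62))
m=mask(c,(22,100,150),(35,255,255),(330,220,380,250)); print("yellow",cen(m),ray(c,cen(m),20))
m=mask(c,(0,0,0),(180,255,60),(335,150,380,190)); k=blobs(m)[0]; r=cv2.minAreaRect(k); bp=cv2.boxPoints(r); print("handle",r); print(ray(c,bp,126), ray(c,r[0],126))
m=mask(c,(0,0,90),(180,255,255),(295,115,420,255)); k=blobs(m)[0]; k=k[k[:,0,1]<222]; e=cv2.fitEllipse(k); print("disc",e,ray(c,e[0],20))
s=cam("side")
m=mask(s,(22,100,150),(35,255,255),(310,265,345,295)); print("yellow side",cen(m),ray(s,cen(m),20))
m=mask(c,(100,120,60),(125,255,255),(195,225,240,265)); k=blobs(m)[0]; print("blue",cv2.minAreaRect(k),cv2.boundingRect(k))
m=mask(c,(0,0,170),(180,50,255),(200,220,250,270)); k=blobs(m)[0]; h=cv2.convexHull(k); r=cv2.minAreaRect(h); print("dock",r); print(ray(c,cv2.boxPoints(r),14),ray(c,r[0],14))
E
```

```text
orange ((321.9000244140625, 189.3000030517578), (17.441329956054688, 17.441329956054688), 63.43495178222656) [[612.7  81.6  62. ]]
yellow [357.8 238.1] [[492.8 -10.3  20. ]]
handle ((357.0618896484375, 170.13919067382812), (6.59975004196167, 22.337617874145508), 66.03751373291016)
[[642.9  22.8 126. ]
 [664.9 -26.5 126. ]
 [650.1 -32.9 126. ]
 [628.1  16.3 126. ]] [[646.5  -5.1 126. ]]
disc ((355.7469787597656, 178.48330688476562), (104.85343170166016, 106.82642364501953), 90.59085083007812) [[649.4  -5.7  20. ]]
yellow side [326.4 279.9] [[496.8 -10.3  20. ]]
blue ((214.1500244140625, 240.4499969482422), (22.45216941833496, 18.34120750427246), 71.56504821777344) (203, 230, 24, 22)
dock ((223.9862518310547, 245.45413208007812), (30.554658889770508, 31.320919036865234), 73.3007583618164)
[[501.2 390.   14. ]
 [524.8 311.5  14. ]
 [447.9 287.4  14. ]
 [424.5 365.5  14. ]] [[474.5 338.6  14. ]]
```

View pics/crA.png

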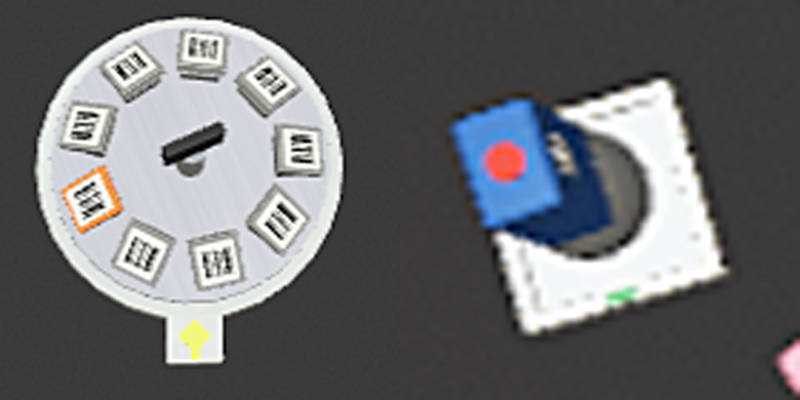

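Measured positions:
- **Carousel:** axis about (649, -5.5), with the pointer direction at 181.7°.
- **Orange card and bar:** at about 113°, so the rotor needs about +68.5°.
- **Dock:** about (474.5, 338.6).

I'll move above the handle, with jaws at yaw 23.3°.

```bash
python3 -m jog '[{"grip":6,"dx":-30.1,"dy":0,"dz":-59.9,"spin":43.6},{"grip":6,"dx":-30.1,"dy":0,"dz":-59.9,"spin":43.6},{"grip":6,"dx":-30.1,"dy":0,"dz":-59.9,"spin":43.6},{"grip":6,"dx":-30.1,"dy":0,"dz":-59.9,"spin":43.6},{"grip":6,"dx":-30.1,"dy":0,"dz":-59.9,"spin":43.6},{"grip":6,"dx":-30.1,"dy":0,"dz":-59.9,"spin":43.6},{"grip":6,"dx":-30.1,"dy":0,"dz":-59.9,"spin":43.6},{"grip":6,"dx":-30.1,"dy":0,"dz":-59.9,"spin":43.6},{"grip":6,"dx":-30.1,"dy":0,"dz":-59.9,"spin":43.6},{"grip":6,"dx":-30.1,"dy":0,"dz":-59.9,"spin":43.6},{"grip":6,"dx":-30.1,"dy":0,"dz":-59.9,"spin":43.6},{"grip":6,"dx":-30.1,"dy":0,"dz":-59.9,"spin":43.6},{"grip":6,"dx":-30.1,"dy":0,"dz":-59.9,"spin":43.6},{"grip":6,"dx":-30.1,"dy":0,"dz":-59.9,"spin":43.6}]'; python3 - <<'E'
from h import *
np.set_printoptions(precision=3,suppress=True)
s=monitor.read_state(); print(s["joints"],s["eef_pos"],s["eef_rot"])
# side-view checks now that the arm has left, and scanner geometry
s=cam("side"); t=cam("top")
m=mask(s,(100,120,60),(128,255,255),(283,160,310,206)); k=blobs(m)[0]; print("blue side",cv2.boundingRect(k))
red=mask(t,(0,150,150),(6,255,255),(203,230,228,250))|mask(t,(172,150,150),(180,255,255),(203,230,228,250)); print("dot",cen(red),ray(t,cen(red),146))
m=mask(t,(100,120,130),(118,255,255),(195,225,240,265)); k=blobs(m)[0]; r=cv2.minAreaRect(k); print("toplight",r); print(ray(t,cv2.boxPoints(r),146),ray(t,r[0],146))
r=cv2.resize(s["color"][140:240,220:380,::-1],(800,500),interpolation=cv2.INTER_CUBIC); cv2.imwrite("pics/crB.png",r)
for P in ([474,338,8],[474,338,14],[474,338,146]): print(proj(s,P),proj(t,P))
E
```

```text
clock: 1.95
eef_pos: [648.3, -4.7, 213.8]
eef_rot: [-1.571, -0.0, 0.408]
wrist_force: [-0.9, 0.3, 0.4]
finger_gap: 60.0
[-0.064  0.523  1.209  0.     1.409 -0.472] [648.26   -4.673 213.763] [-1.571 -0.     0.408]
blue side (289, 170, 17, 32)
dot [210.19  238.857] [[478.373 342.585 146.   ]]
toplight ((210.6500244140625, 238.95001220703125), (16.76007080078125, 12.649110794067383), 71.56504821777344)
[[492.304 362.289 146.   ]
 [501.772 333.987 146.   ]
 [464.036 320.746 146.   ]
 [454.6   348.975 146.   ]] [[478.152 341.492 146.   ]]
[[295.728 213.355]] [[224.697 245.838]]
[[295.684 211.655]] [[224.202 245.637]]
[[294.67  172.242]] [[212.09 240.7 ]]
```

View pics/crB.png

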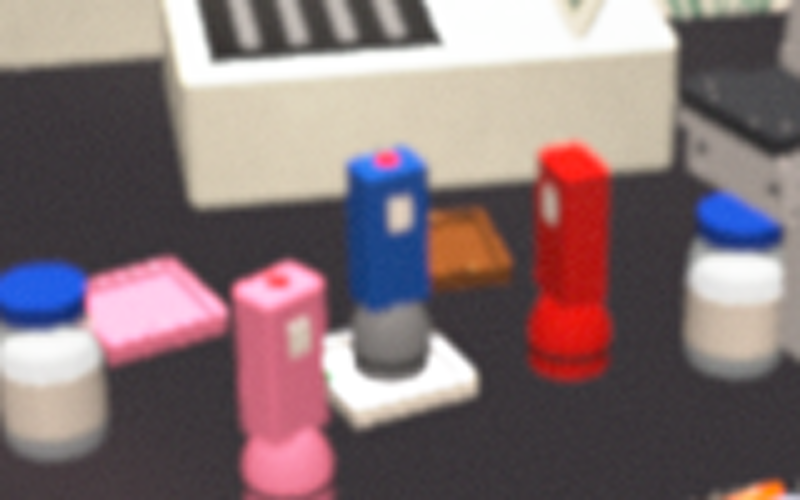

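The side crop shows the blue scanner at crop (388,230) standing in the white dock at (400,375), with the pink and red look-alikes on either side. Scanner x is at about 19° and its top is at (478,342), which agrees with the dock. Now I'll lower onto the bar and close.

```bash
python3 -m jog '[{"grip":6,"dy":4,"dz":-0.1},{"grip":6,"dy":8,"dz":-0.1},{"grip":6,"dy":10.5,"dz":-0.1},{"grip":6,"dy":11,"dz":-0.1},{"grip":6,"dy":11,"dz":-0.1},{"grip":0,"dy":11,"dz":-0.1},{"grip":0,"dy":11,"dz":-0.1},{"grip":0,"dy":11,"dz":-0.1},{"grip":0,"dy":11,"dz":-0.1},{"grip":0,"dy":11,"dz":-0.1},{"grip":0,"dy":11,"dz":-0.1}]' 12
```

```text
validation failed for argument at $[0]...
```

```bash
python3 -m jog '[{"grip":6,"dx":0,"dy":4,"dz":-0.1,"spin":0},{"grip":6,"dx":0,"dy":8,"dz":-0.1,"spin":0},{"grip":6,"dx":0,"dy":10.5,"dz":-0.1,"spin":0},{"grip":6,"dx":0,"dy":11,"dz":-0.1,"spin":0},{"grip":6,"dx":0,"dy":11,"dz":-0.1,"spin":0},{"grip":0,"dx":0,"dy":11,"dz":-0.1,"spin":0},{"grip":0,"dx":0,"dy":11,"dz":-0.1,"spin":0},{"grip":0,"dx":0,"dy":11,"dz":-0.1,"spin":0},{"grip":0,"dx":0,"dy":11,"dz":-0.1,"spin":0},{"grip":0,"dx":0,"dy":11,"dz":-0.1,"spin":0},{"grip":0,"dx":0,"dy":11,"dz":-0.1,"spin":0}]' 12
```

```text
clock: 3.42
eef_pos: [651.4, -5.6, 103.6]
eef_rot: [-1.572, -0.007, 0.407]
wrist_force: [23.0, 6.5, -11.4]
finger_gap: 15.9
```

```bash
python3 -m jog '[{"grip":0,"dx":0.2,"dy":0,"dz":0,"spin":0},{"grip":0,"dx":0.4,"dy":0,"dz":0,"spin":0},{"grip":0,"dx":0.4,"dy":0,"dz":0,"spin":0}]' 12
```

```text
clock: 3.8
eef_pos: [653.2, -4.9, 103.5]
eef_rot: [-1.571, -0.001, 0.407]
wrist_force: [6.0, 2.3, -2.0]
finger_gap: 12.2
```

```bash
python3 -m jog '[{"grip":0,"dx":0.1,"dy":0,"dz":0,"spin":-3},{"grip":0,"dx":0.1,"dy":0,"dz":0,"spin":-8},{"grip":0,"dx":0.1,"dy":0,"dz":0,"spin":-13},{"grip":0,"dx":0.1,"dy":0,"dz":0,"spin":-18},{"grip":0,"dx":0.1,"dy":0,"dz":0,"spin":-23},{"grip":0,"dx":0.1,"dy":0,"dz":0,"spin":-28},{"grip":0,"dx":0.1,"dy":0,"dz":0,"spin":-33},{"grip":0,"dx":0.1,"dy":0,"dz":0,"spin":-38},{"grip":0,"dx":0.1,"dy":0,"dz":0,"spin":-43},{"grip":0,"dx":0.1,"dy":0,"dz":0,"spin":-48},{"grip":0,"dx":0.1,"dy":0,"dz":0,"spin":-53},{"grip":0,"dx":0.1,"dy":0,"dz":0,"spin":-58},{"grip":0,"dx":0.1,"dy":0,"dz":0,"spin":-63},{"grip":0,"dx":0.1,"dy":0,"dz":0,"spin":-66},{"grip":0,"dx":0.1,"dy":0,"dz":0,"spin":-68.5},{"grip":0,"dx":0.1,"dy":0,"dz":0,"spin":-68.5},{"grip":0,"dx":0.1,"dy":0,"dz":0,"spin":-68.5}]' 12
```

```text
clock: 5.92
eef_pos: [652.4, -6.2, 103.5]
eef_rot: [-1.568, 0.002, 1.602]
wrist_force: [-9.8, -8.6, 5.0]
finger_gap: 11.9
```

```bash
python3 -m jog '[{"grip":5,"dx":-0.1,"dy":0,"dz":0,"spin":0},{"grip":5,"dx":-0.1,"dy":0,"dz":0,"spin":0},{"grip":5,"dx":-0.1,"dy":0,"dz":0,"spin":0},{"grip":5,"dx":-0.1,"dy":-4,"dz":0,"spin":0},{"grip":5,"dx":-0.1,"dy":-9,"dz":0,"spin":0},{"grip":9,"dx":-0.1,"dy":-13,"dz":0,"spin":0},{"grip":9,"dx":-0.1,"dy":-13,"dz":8,"spin":0},{"grip":9,"dx":-0.1,"dy":-13,"dz":16,"spin":0},{"grip":9,"dx":-0.1,"dy":-13,"dz":24,"spin":0},{"grip":9,"dx":-0.1,"dy":-13,"dz":24,"spin":0}]'
```

```text
clock: 7.18
eef_pos: [411.7, -13.2, 233.4]
eef_rot: [-1.571, 0.0, 1.603]
wrist_force: [0.1, -0.3, 0.9]
finger_gap: 89.7
```

```bash
python3 - <<'E'
from h import *
np.set_printoptions(precision=2,suppress=True)
t=cam("top"); s=cam("side")
cv2.imwrite("pics/c1.png",np.hstack([cv2.resize(t["color"][110:290,270:450,::-1],(400,400)),cv2.resize(s["color"][200:330,300:460,::-1],(400,325)) if 0 else cv2.resize(s["color"][190:330,310:450,::-1],(400,400))]))
for c,roi,n in((t,(300,120,420,240),"top"),(s,(320,225,450,310),"side")):
    m=mask(c,(5,150,150),(18,255,255),roi); k=blobs(m)
    if k: r=cv2.minAreaRect(k[0]); print(n,r,ray(c,r[0],62))
m=mask(s,(22,100,150),(35,255,255),(310,265,345,295)); print("yellow side",cen(m),ray(s,cen(m),20))
E
```

```text
top ((357.5, 212.0), (18.0, 15.0), 90.0) [[554.5   -8.26  62.  ]]
side ((353.74603271484375, 268.9495544433594), (3.2014386653900146, 18.422313690185547), 51.8427734375) [[558.52 -32.58  62.  ]]
yellow side [326.44 279.95] [[496.79 -10.29  20.  ]]
```

View pics/c1.png

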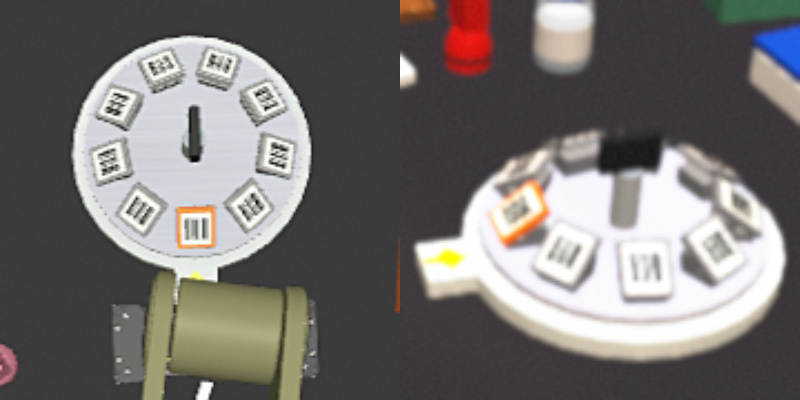

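The orange card is at crop (195,228), straight above the pointer, and the contact-derived axis (652.5,-6) gives the label at (554.5,-8.6,62). Now over the scanner. Jaw commands can't tilt the tool, so my plan is to tip the scanner in the jaws against the dock rim.

```bash
python3 -m jog '[{"grip":7,"dx":12,"dy":0,"dz":-3,"spin":-6},{"grip":7,"dx":35.3,"dy":0,"dz":-7.9,"spin":-17.5},{"grip":7,"dx":35.3,"dy":0,"dz":-7.9,"spin":-17.5},{"grip":7,"dx":35.3,"dy":0,"dz":-7.9,"spin":-17.5},{"grip":7,"dx":35.3,"dy":0,"dz":-7.9,"spin":-17.5},{"grip":7,"dx":35.3,"dy":0,"dz":-7.9,"spin":-17.5},{"grip":7,"dx":35.3,"dy":0,"dz":-7.9,"spin":-17.5},{"grip":7,"dx":35.3,"dy":0,"dz":-7.9,"spin":-17.5},{"grip":7,"dx":35.3,"dy":0,"dz":-7.9,"spin":-17.5},{"grip":7,"dx":35.3,"dy":0,"dz":-7.9,"spin":-17.5}]'
python3 - <<'E'
from h import *
np.set_printoptions(precision=2,suppress=True)
s=cam("side")
m=mask(s,(100,120,60),(128,255,255),(280,160,315,206)); print("blue",cv2.boundingRect(blobs(m)[0]))
for x,y in((478,342),(481,342),(474.5,338.6)):
  for z in (54,146): print(x,y,z,proj(s,[x,y,z]))
cv2.imwrite("pics/c2.png",cv2.resize(s["color"][100:240,215:375,::-1],(800,700))[:600])
E
```

```text
clock: 8.52
eef_pos: [481.8, 341.3, 233.9]
eef_rot: [-1.571, -0.0, 1.907]
wrist_force: [-0.5, -0.1, -0.5]
finger_gap: 70.1
blue (289, 170, 17, 32)
478 342 54 [[296.51 199.36]]
478 342 146 [[295.83 171.52]]
481 342 54 [[297.5  199.26]]
481 342 146 [[296.86 171.43]]
474.5 338.6 54 [[295.52 200.01]]
474.5 338.6 146 [[294.81 172.14]]
```

View pics/c2.png

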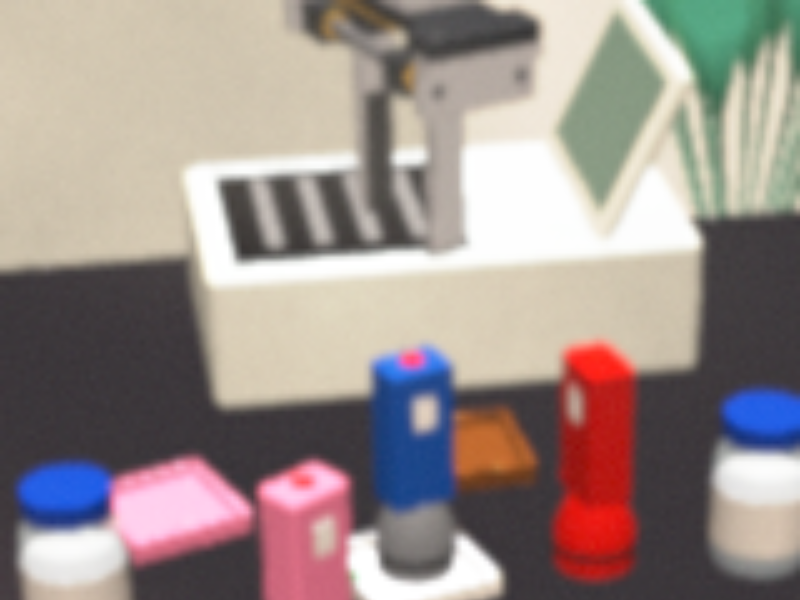

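The gripper sits centred above the scanner: fingers at crop x≈375 and 447, scanner top at 412. I'll lower and close lightly.

```bash
python3 -m jog '[{"grip":7,"dx":0,"dy":4,"dz":0,"spin":0},{"grip":7,"dx":0,"dy":8,"dz":0,"spin":0},{"grip":7,"dx":0,"dy":11.5,"dz":0,"spin":0},{"grip":7,"dx":0,"dy":12.7,"dz":0,"spin":0},{"grip":4,"dx":0,"dy":12.7,"dz":0,"spin":0},{"grip":3.4,"dx":0,"dy":12.7,"dz":0,"spin":0},{"grip":2.5,"dx":0,"dy":12.7,"dz":0,"spin":0},{"grip":2,"dx":0,"dy":12.7,"dz":0,"spin":0},{"grip":2,"dx":0,"dy":12.7,"dz":0,"spin":0},{"grip":2,"dx":0,"dy":12.7,"dz":0,"spin":0},{"grip":2,"dx":0,"dy":12.7,"dz":0,"spin":0}]' 8
```

```text
clock: 9.95
eef_pos: [481.7, 342.2, 106.9]
eef_rot: [-1.571, -0.0, 1.908]
wrist_force: [0.2, -0.3, 6.2]
finger_gap: 29.8
```

```bash
python3 -m jog '[{"grip":2,"dx":0,"dy":0,"dz":0.5,"spin":0},{"grip":2,"dx":0,"dy":0,"dz":1,"spin":0},{"grip":2,"dx":0,"dy":-0.1,"dz":1.6,"spin":0},{"grip":2,"dx":0,"dy":-0.2,"dz":2.2,"spin":0},{"grip":2,"dx":0,"dy":-0.2,"dz":2.8,"spin":0},{"grip":2,"dx":0,"dy":-0.2,"dz":3.4,"spin":0},{"grip":2,"dx":0,"dy":-0.2,"dz":3.4,"spin":0}]' 8
python3 - <<'E'
from h import *
s=cam("side"); t=cam("top")
cv2.imwrite("pics/c3.png",np.hstack([cv2.resize(s["color"][130:230,240:340,::-1],(400,400)),cv2.resize(t["color"][190:290,180:280,::-1],(400,400))]))
E
```

```text
clock: 10.82
eef_pos: [449.1, 330.7, 108.4]
eef_rot: [-1.57, 0.0, 1.908]
wrist_force: [-0.6, 0.4, -1.0]
finger_gap: 30.2
```

View pics/c3.png

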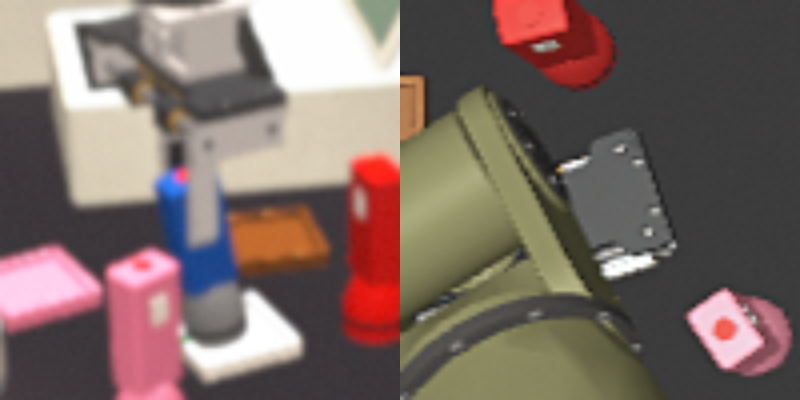

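It works: the scanner is leaning toward the robot, nose against the near rim at crop (215,320). I'll continue to about 36°.

```bash
python3 -m jog '[{"grip":2,"dx":0,"dy":0.05,"dz":0.6,"spin":0},{"grip":2,"dx":0,"dy":0.1,"dz":1.2,"spin":0},{"grip":2,"dx":0,"dy":0.2,"dz":1.8,"spin":0},{"grip":2,"dx":0,"dy":0.35,"dz":2.4,"spin":0},{"grip":2,"dx":0,"dy":0.55,"dz":3,"spin":0},{"grip":2,"dx":0,"dy":0.75,"dz":3.6,"spin":0},{"grip":2,"dx":0,"dy":0.9,"dz":4.1,"spin":0},{"grip":2,"dx":0,"dy":0.9,"dz":4.1,"spin":0}]' 8
python3 -m jog '[{"grip":2,"dx":0,"dy":0,"dz":0,"spin":0},{"grip":2,"dx":0,"dy":0,"dz":0,"spin":0},{"grip":2,"dx":0,"dy":0,"dz":0,"spin":0},{"grip":2,"dx":0,"dy":-3,"dz":0,"spin":0},{"grip":2,"dx":0,"dy":-7,"dz":0,"spin":0},{"grip":2,"dx":0,"dy":-11,"dz":0,"spin":0},{"grip":2,"dx":0,"dy":-13.5,"dz":0,"spin":0},{"grip":2,"dx":0,"dy":-13.5,"dz":0,"spin":0}]' 45
python3 - <<'E'
from h import *
np.set_printoptions(precision=2,suppress=True)
s=cam("side")
P=monitor.read_state()["eef_pos"]; print(proj(s,P+[0,0,11]))
u,v=proj(s,P+[0,0,11])[0].astype(int)
cv2.imwrite("pics/c4.png",cv2.resize(s["color"][v-50:v+70,u-60:u+60,::-1],(600,600),interpolation=cv2.INTER_CUBIC)); print(u-60,v-50)
E
```

```text
clock: 11.92
eef_pos: [410.2, 317.0, 99.1]
eef_rot: [-1.57, 0.0, 1.908]
wrist_force: [-0.7, -0.0, 0.8]
finger_gap: 30.0
clock: 12.92
eef_pos: [411.2, 317.5, 235.6]
eef_rot: [-1.574, -0.001, 1.908]
wrist_force: [-0.1, -0.2, -1.9]
finger_gap: 29.6
[[271.96 144.55]]
211 94
```

View pics/c4.png

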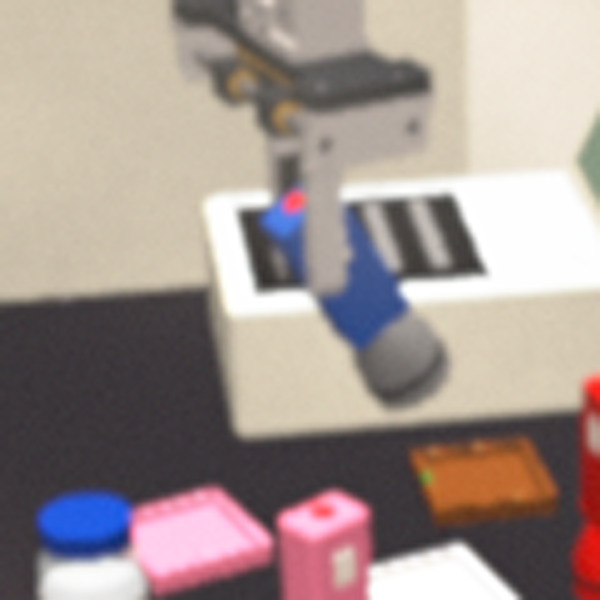

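The scanner is held firmly and tilted in the jaws: red top dot at crop (295,203), nose face centred near (421,378). I'll compute the tilt from these.

```bash
cat >> h.py <<'E'
def onplane(c,p,Q,n):
    d=c["R"].T@np.linalg.inv(c["K"])@np.array([p[0],p[1],1.]); o=-c["R"].T@c["tvec"]
    return o+d*(n@(Q-o))/(n@d)
def tilt(c,top,nose):
    s=monitor.read_state(); y=s["eef_rot"][2]; n=np.array([np.cos(y),np.sin(y),0]); d=np.array([-np.sin(y),np.cos(y),0])
    G=s["eef_pos"]+[0,0,11]; A=onplane(c,top,G,n); B=onplane(c,nose,G,n); a=A-B
    f=lambda v:np.array([v@d,v[2]])
    print("len",np.linalg.norm(a),"tilt deg",np.degrees(np.arctan2(a@d,a[2])),"grasp rel nose (d,up)",f(G-B),"top-nose",f(a),"nose",B,"top",A)
    return A,B
E
python3 - <<'E'
from h import *
np.set_printoptions(precision=1,suppress=True)
s=cam("side"); print("cam",-s["R"].T@s["tvec"])
m=mask(s,(0,150,150),(8,255,255),(258,125,285,145))|mask(s,(168,130,130),(180,255,255),(258,125,285,145)); r=cen(m)+.0; print(r)
for q in ((421,378),(415,372),(425,382)): tilt(s,r,(211+q[0]/5,94+q[1]/5))
E
```

```text
cam [ 292.  -950.   788.2]
[269.1 134.3]
len 144.06567739449707 tilt deg 31.803235828744818 grasp rel nose (d,up) [69.4 90.9] top-nose [ 75.9 122.4] nose [476.  340.  153.3] top [404.4 314.8 275.7]
len 138.07236933950708 tilt deg 31.501248008917976 grasp rel nose (d,up) [65.6 86.2] top-nose [ 72.1 117.7] nose [472.4 338.7 158. ] top [404.4 314.8 275.7]
len 148.08299280265925 tilt deg 31.99187566081913 grasp rel nose (d,up) [72.  94.1] top-nose [ 78.5 125.6] nose [478.4 340.8 150.1] top [404.4 314.8 275.7]
```

Tilt is about 31.6° (allowed 35±11) and the nose offset from the grasp is (65.6 d, 86.2 down). I'll lift and carry to above the scan pose, TCP target (452,-11.6,~275), yaw 91.7°.

```bash
python3 -m jog '[{"grip":2,"dx":0,"dy":-2,"dz":0,"spin":0},{"grip":2,"dx":-1,"dy":-4,"dz":0.3,"spin":0},{"grip":2,"dx":-4,"dy":-4,"dz":0.9,"spin":2},{"grip":2,"dx":-7.5,"dy":-4,"dz":1.6,"spin":4},{"grip":2,"dx":-11,"dy":-4,"dz":2.4,"spin":6},{"grip":2,"dx":-14.5,"dy":-4,"dz":3.1,"spin":8},{"grip":2,"dx":-18,"dy":-4,"dz":3.9,"spin":10},{"grip":2,"dx":-21.5,"dy":-4,"dz":4.7,"spin":12},{"grip":2,"dx":-25,"dy":-4,"dz":5.4,"spin":14},{"grip":2,"dx":-28.5,"dy":-4,"dz":6.2,"spin":16},{"grip":2,"dx":-31,"dy":-4,"dz":6.7,"spin":17},{"grip":2,"dx":-32.4,"dy":-4,"dz":7,"spin":17.6},{"grip":2,"dx":-32.4,"dy":-4,"dz":7,"spin":17.6},{"grip":2,"dx":-32.4,"dy":-4,"dz":7,"spin":17.6}]'
python3 - <<'E'
from h import *
s=cam("side"); P=monitor.read_state()["eef_pos"]
u,v=proj(s,P+[40,0,-30])[0].astype(int)
cv2.imwrite("pics/c5.png",cv2.resize(s["color"][v-60:v+60,u-60:u+60,::-1],(600,600),interpolation=cv2.INTER_CUBIC)); print(u-60,v-60)
E
```

```text
clock: 14.78
eef_pos: [451.8, -11.0, 274.1]
eef_rot: [-1.57, -0.0, 1.602]
wrist_force: [-1.1, 0.3, -1.8]
finger_gap: 29.6
265 140
```

View pics/c5.png

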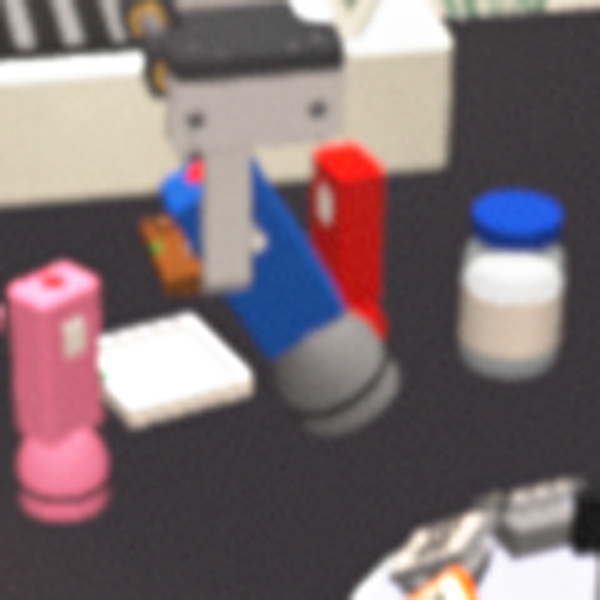

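```bash
python3 - <<'E'
from h import *
np.set_printoptions(precision=1,suppress=True)
s=cam("side"); L=np.array([554.5,-8.6,62]); f=lambda x,y:(265+x/5,140+y/5)
G=monitor.read_state()["eef_pos"]+[0,0,11]
for top,nose in (((198,172),(355,400)),((202,172),(352,396)),((196,172),(359,404))):
    A,B=tilt(s,f(*top),f(*nose)); a=(A-B)/np.linalg.norm(A-B)
    # lens must sit at L+70a
    print("  move world",L+70*a-B)
# predicted outline of a scanner at best estimate, numbers only
A,B=tilt(s,f(198,172),f(355,400)); a=(A-B)/np.linalg.norm(A-B)
yj=np.array([0,1,0]); xs=np.cross(yj,a)
th=np.linspace(0,2*np.pi,24,endpoint=False)
im=s["color"][:,:,::-1].copy()
big=cv2.resize(im[140:260,265:385],(600,600),interpolation=cv2.INTER_CUBIC)
for z,r in ((0,25),(26,25)):
    q=proj(s,[B+a*z+r*(np.cos(t)*xs+np.sin(t)*yj) for t in th]); print(z,((q.max(0)-[265,140])*5),((q.min(0)-[265,140])*5))
print("axis z48",(proj(s,B+a*48)[0]-[265,140])*5)
E
```

```text
len 142.14372460202563 tilt deg 30.19540909631463 grasp rel nose (d,up) [65.3 95.1] top-nose [ 71.5 122.9] nose [517.2  -8.9 190.3] top [445.7 -11.2 313.1]
  move world [  2.1  -0.8 -67.8]
len 138.3692544336352 tilt deg 29.578521229179305 grasp rel nose (d,up) [63.9 92.8] top-nose [ 68.3 120.3] nose [515.7  -9.  192.6] top [447.4 -11.1 312.9]
  move world [  4.2  -0.7 -69.7]
len 145.7173045507785 tilt deg 30.654596935914046 grasp rel nose (d,up) [67.3 97.5] top-nose [ 74.3 125.4] nose [519.1  -8.9 187.9] top [444.9 -11.2 313.2]
  move world [ -0.3  -0.9 -65.7]
len 142.14372460202563 tilt deg 30.19540909631463 grasp rel nose (d,up) [65.3 95.1] top-nose [ 71.5 122.9] nose [517.2  -8.9 190.3] top [445.7 -11.2 313.1]
0 [403.8 440.3] [307.  360.5]
26 [377.2 401.2] [279.5 321.2]
axis z48 [304.6 326.8]
```

The lens outline matches my prediction (ends at crop about (401,372) and (310,430)), giving a tilt of about 30° and a correction of (+3, -1, -69) mm. I'll go there and hold.

```bash
python3 -m jog '[{"grip":2,"dx":0,"dy":2,"dz":-0.3,"spin":0},{"grip":2,"dx":0,"dy":4,"dz":-0.3,"spin":0},{"grip":2,"dx":0,"dy":6,"dz":-0.3,"spin":0},{"grip":2,"dx":0,"dy":6.8,"dz":-0.3,"spin":0},{"grip":2,"dx":0,"dy":6.8,"dz":-0.3,"spin":0},{"grip":2,"dx":0,"dy":6.8,"dz":-0.3,"spin":0}]' 55
python3 - <<'E'
from h import *
s=cam("side"); t=cam("top"); P=monitor.read_state()["eef_pos"]
print(P)
cv2.imwrite("pics/c6.png",np.hstack([cv2.resize(s["color"][170:290,280:400,::-1],(480,480),interpolation=cv2.INTER_CUBIC),cv2.resize(t["color"][160:270,310:390,::-1],(320,480)[0:2] if 0 else (320,440),interpolation=cv2.INTER_CUBIC)[:,:] if 0 else cv2.resize(t["color"][170:290,318:398,::-1],(320,480),interpolation=cv2.INTER_CUBIC)]))
E
```

```text
clock: 15.62
eef_pos: [455.2, -11.5, 207.2]
eef_rot: [-1.572, 0.0, 1.601]
wrist_force: [0.1, -0.8, -0.8]
finger_gap: 29.6
[455.17734955 -11.59640129 207.097291  ]
```

View pics/c6.png

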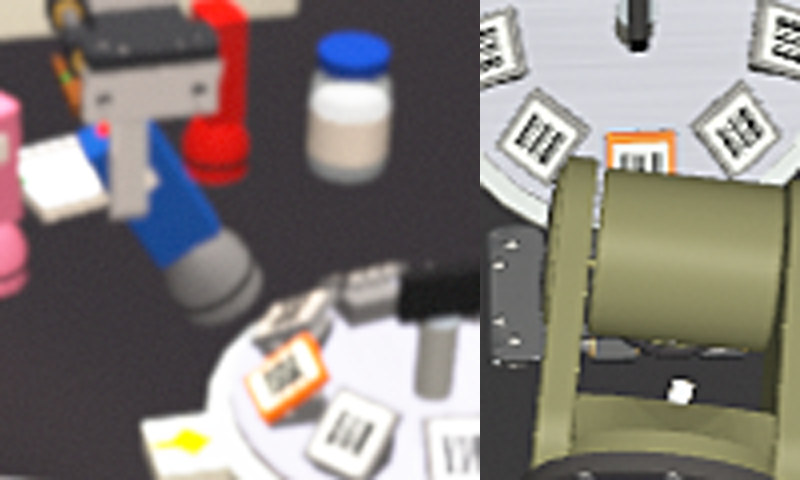

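The side view shows the nose at crop (229,301) pointing at the orange card's label at (288,376). A numeric check:

```bash
python3 - <<'E'
from h import *
np.set_printoptions(precision=1,suppress=True)
s=cam("side"); f=lambda x,y:(280+x/4,170+y/4)
st=monitor.read_state(); L=np.array([554.5,-8.6,62])
print("L proj crop",(proj(s,L)[0]-[280,170])*4, "seen 288,376 ->",onplane(s,f(288,376),L,np.array([0,1.,0])))
A,B=tilt(s,f(106,132),f(228,300)); 
for tau in (28,30,32,34):
    t=np.radians(tau); d=np.array([-.9996,-.03,0]); a=np.sin(t)*d+[0,0,np.cos(t)]; x=np.cos(t)*d-[0,0,np.sin(t)]
    v=L-B; print(tau,"lateral",v@x,"axial",v@a)
E
```

```text
L proj crop [278.8 373. ] seen 288,376 -> [560.4  -8.6  58.9]
len 142.26289401620275 tilt deg 30.464312291598873 grasp rel nose (d,up) [66. 97.] top-nose [ 72.1 122.6] nose [521.1  -9.6 121. ] top [449.  -11.8 243.6]
28 lateral -1.8177913546637217 axial -67.80569261874147
30 lateral 0.5497005406730191 axial -67.82782722623455
32 lateral 2.916522710575836 axial -67.7673240743283
34 lateral 5.279791546811704 axial -67.62425687679352
```

Lateral error is about 0 to -4 mm and distance about 68 mm, both well inside limits. I'll nudge 2 mm and hold.

```bash
python3 -m jog '[{"grip":2,"dx":0,"dy":0,"dz":-0.2,"spin":0},{"grip":2,"dx":0,"dy":0,"dz":-0.2,"spin":0},{"grip":2,"dx":0,"dy":0,"dz":-0.2,"spin":0},{"grip":2,"dx":0,"dy":0,"dz":-0.2,"spin":0},{"grip":2,"dx":0,"dy":0,"dz":-0.2,"spin":0},{"grip":2,"dx":0,"dy":0,"dz":-0.2,"spin":0},{"grip":2,"dx":0,"dy":0,"dz":-0.2,"spin":0},{"grip":2,"dx":0,"dy":0,"dz":-0.2,"spin":0},{"grip":2,"dx":0,"dy":0,"dz":-0.2,"spin":0},{"grip":2,"dx":0,"dy":0,"dz":-0.2,"spin":0},{"grip":2,"dx":0,"dy":0,"dz":-0.2,"spin":0},{"grip":2,"dx":0,"dy":0,"dz":-0.2,"spin":0},{"grip":2,"dx":0,"dy":0,"dz":-0.2,"spin":0},{"grip":2,"dx":0,"dy":0,"dz":-0.2,"spin":0},{"grip":2,"dx":0,"dy":0,"dz":-0.2,"spin":0},{"grip":2,"dx":0,"dy":0,"dz":-0.2,"spin":0},{"grip":2,"dx":0,"dy":0,"dz":-0.2,"spin":0},{"grip":2,"dx":0,"dy":0,"dz":-0.2,"spin":0},{"grip":2,"dx":0,"dy":0,"dz":-0.2,"spin":0},{"grip":2,"dx":0,"dy":0,"dz":-0.2,"spin":0}]'
python3 - <<'E'
from h import *
np.set_printoptions(precision=1,suppress=True)
s=cam("side"); m=mask(s,(4,140,140),(18,255,255),(335,245,375,285)); k=max(blobs(m,3),key=len)
h=cv2.convexHull(np.vstack(blobs(m,3))); r=cv2.minAreaRect(h); M=cv2.moments(h); c=(M["m10"]/M["m00"],M["m01"]/M["m00"]); print(r,c)
print("label z=62:",ray(s,c,62), "y plane:",onplane(s,c,np.array([554,-8.6,62]),np.array([0,1.,0])), proj(s,[554.5,-8.6,62]))
E
```

```text
clock: 18.27
eef_pos: [456.9, -11.6, 206.4]
eef_rot: [-1.571, -0.0, 1.601]
wrist_force: [0.6, 1.5, -1.1]
finger_gap: 29.1
((354.55181884765625, 265.6784973144531), (9.682186126708984, 23.61402130126953), 28.810794830322266) (353.81682641107557, 264.64323748668795)
label z=62: [[563.  -15.9  62. ]] y plane: [565.1  -8.6  56.3] [[349.7 263.3]]
```

The second label mask only caught part of the frame (9.7 x 24 px), so I discard it. The barcode at crop about (281,371) agrees with the predicted (279,373). There's time to spare, so I'll repeat the hold with small offsets to cover pixel error.

```bash
python3 -m jog '[{"grip":2,"dx":0,"dy":0,"dz":-0.6,"spin":0},{"grip":2,"dx":0,"dy":0,"dz":-0.6,"spin":0},{"grip":2,"dx":0,"dy":0,"dz":-0.6,"spin":0},{"grip":2,"dx":0,"dy":0,"dz":-0.6,"spin":0},{"grip":2,"dx":0,"dy":0,"dz":-0.6,"spin":0},{"grip":2,"dx":0,"dy":0,"dz":-0.6,"spin":0},{"grip":2,"dx":0,"dy":0,"dz":-0.6,"spin":0},{"grip":2,"dx":0,"dy":0,"dz":-0.6,"spin":0},{"grip":2,"dx":0,"dy":0,"dz":-0.6,"spin":0},{"grip":2,"dx":0,"dy":0,"dz":-0.6,"spin":0},{"grip":2,"dx":0,"dy":0,"dz":-0.6,"spin":0},{"grip":2,"dx":0,"dy":0,"dz":-0.6,"spin":0},{"grip":2,"dx":0,"dy":0,"dz":-0.6,"spin":0},{"grip":2,"dx":0,"dy":0,"dz":-0.6,"spin":0},{"grip":2,"dx":0,"dy":0,"dz":-0.6,"spin":0},{"grip":2,"dx":0,"dy":0,"dz":-0.6,"spin":0},{"grip":2,"dx":0,"dy":0,"dz":-0.6,"spin":0},{"grip":2,"dx":0,"dy":0,"dz":-0.6,"spin":0}]'
python3 -m jog '[{"grip":2,"dx":0,"dy":0,"dz":1.1,"spin":0},{"grip":2,"dx":0,"dy":0,"dz":1.1,"spin":0},{"grip":2,"dx":0,"dy":0,"dz":1.1,"spin":0},{"grip":2,"dx":0,"dy":0,"dz":1.1,"spin":0},{"grip":2,"dx":0,"dy":0,"dz":1.1,"spin":0},{"grip":2,"dx":0,"dy":0,"dz":1.1,"spin":0},{"grip":2,"dx":0,"dy":0,"dz":1.1,"spin":0},{"grip":2,"dx":0,"dy":0,"dz":1.1,"spin":0},{"grip":2,"dx":0,"dy":0,"dz":1.1,"spin":0},{"grip":2,"dx":0,"dy":0,"dz":1.1,"spin":0},{"grip":2,"dx":0,"dy":0,"dz":1.1,"spin":0},{"grip":2,"dx":0,"dy":0,"dz":1.1,"spin":0},{"grip":2,"dx":0,"dy":0,"dz":1.1,"spin":0},{"grip":2,"dx":0,"dy":0,"dz":1.1,"spin":0},{"grip":2,"dx":0,"dy":0,"dz":1.1,"spin":0},{"grip":2,"dx":0,"dy":0,"dz":1.1,"spin":0},{"grip":2,"dx":0,"dy":0,"dz":1.1,"spin":0},{"grip":2,"dx":0,"dy":0,"dz":1.1,"spin":0}]'
```

```text
clock: 20.58
eef_pos: [462.9, -11.4, 206.5]
eef_rot: [-1.571, -0.0, 1.601]
wrist_force: [-0.6, -0.3, -2.4]
finger_gap: 30.0
clock: 22.82
eef_pos: [451.9, -11.7, 206.5]
eef_rot: [-1.571, 0.0, 1.601]
wrist_force: [0.1, 0.6, -1.7]
finger_gap: 29.6
```

Hold done at three close positions. I'll lift clear and re-measure the empty dock in both views.

```bash
python3 -m jog '[{"grip":2,"dx":0,"dy":-2.5,"dz":0,"spin":0},{"grip":2,"dx":0,"dy":-5,"dz":0,"spin":0},{"grip":2,"dx":0,"dy":-6.9,"dz":0,"spin":0},{"grip":2,"dx":0,"dy":-6.9,"dz":0,"spin":0}]'
python3 - <<'E'
from h import *
np.set_printoptions(precision=1,suppress=True)
for n,roi in (("top",(200,220,250,270)),("side",(278,195,320,230))):
    c=cam(n); m=mask(c,(0,0,150),(180,60,255),roi); k=cv2.convexHull(blobs(m)[0]); r=cv2.minAreaRect(k)
    q=cv2.approxPolyDP(k,3,True)[:,0]; W=ray(c,k[:,0],14 )
    w=cv2.minAreaRect(W[:,:2].astype(np.float32)); print(n,r[0],"world rect at z14",w)
E
```

```text
clock: 23.32
eef_pos: [452.3, -11.7, 276.3]
eef_rot: [-1.573, 0.0, 1.601]
wrist_force: [0.2, -0.0, -2.0]
finger_gap: 29.7
top (224.00001525878906, 245.5) world rect at z14 ((474.51788330078125, 338.5416564941406), (80.66716766357422, 81.83206939697266), 16.95008659362793)
side (299.1470642089844, 212.5882568359375) world rect at z14 ((477.1924133300781, 330.7945556640625), (89.39453887939453, 107.41416931152344), 16.67949867248535)
```

Top-view dock centre is (474.5,338.5), and allowing for about +2 mm x bias I use (476.5,339). The side mask includes the outer walls, so it's biased. Before lowering the tilted nose I'll check clearance to the red look-alike.

```bash
python3 - <<'E'
from h import *
np.set_printoptions(precision=1,suppress=True)
s=cam("side"); print(ray(s,(334,210),13))
t=cam("top"); m=mask(t,(0,150,80),(6,255,255),(195,175,245,225))|mask(t,(174,150,80),(180,255,255),(195,175,245,225)); k=blobs(m)[0][:,0]
print("base end px",k[np.argmax(k@[.7,.7])],ray(t,k[np.argmax(k@[.7,.7])],0))
E
python3 -m jog '[{"grip":2,"dx":2,"dy":0,"dz":-0.1,"spin":-1},{"grip":2,"dx":5.5,"dy":0,"dz":-0.4,"spin":-3},{"grip":2,"dx":9,"dy":0,"dz":-0.7,"spin":-5},{"grip":2,"dx":12.5,"dy":0,"dz":-0.9,"spin":-7},{"grip":2,"dx":16,"dy":0,"dz":-1.2,"spin":-9},{"grip":2,"dx":19.5,"dy":0,"dz":-1.4,"spin":-11},{"grip":2,"dx":23,"dy":0,"dz":-1.7,"spin":-13},{"grip":2,"dx":26.5,"dy":0,"dz":-2,"spin":-15},{"grip":2,"dx":30,"dy":0,"dz":-2.2,"spin":-16.5},{"grip":2,"dx":33,"dy":0,"dz":-2.4,"spin":-17.6},{"grip":2,"dx":34.7,"dy":0,"dz":-2.5,"spin":-17.6},{"grip":2,"dx":34.7,"dy":0,"dz":-2.5,"spin":-17.6},{"grip":2,"dx":34.7,"dy":0,"dz":-2.5,"spin":-17.6}]'
```

```text
[[590.6 327.8  13. ]]
base end px [228 211] [[567.5 332.5   0. ]]
clock: 25.15
eef_pos: [466.6, 335.0, 275.3]
eef_rot: [-1.571, 0.0, 1.907]
wrist_force: [0.4, 0.6, -1.6]
finger_gap: 30.0
```

```bash
python3 -m jog '[{"grip":2,"dx":0,"dy":3,"dz":0,"spin":0},{"grip":2,"dx":0,"dy":6.5,"dz":0,"spin":0},{"grip":2,"dx":0,"dy":10,"dz":0,"spin":0},{"grip":2,"dx":0,"dy":13,"dz":0,"spin":0},{"grip":2,"dx":0,"dy":15,"dz":0,"spin":0},{"grip":2,"dx":0,"dy":15.7,"dz":0,"spin":0},{"grip":2,"dx":0,"dy":15.7,"dz":0,"spin":0}]'
cat > look.py <<'E'
from h import *
np.set_printoptions(precision=1,suppress=True)
s=cam("side"); st=monitor.read_state(); print(st["eef_pos"],st["wrist_force"])
m=mask(s,(100,120,40),(128,255,255),(265,140,340,225))
ys,xs=np.nonzero(m); print("blue bbox",xs.min(),ys.min(),xs.max(),ys.max())
l=cv2.fitLine(np.c_[xs,ys].astype(np.float32),cv2.DIST_L2,0,.01,.01).ravel(); print("axis angle from vertical px deg",np.degrees(np.arctan(l[0]/l[1])))
E
python3 look.py
python3 -m jog '[{"grip":2,"dx":0,"dy":0,"dz":0,"spin":0},{"grip":2,"dx":0,"dy":0,"dz":0,"spin":0}]' 8; python3 look.py
python3 -m jog '[{"grip":2,"dx":0,"dy":0,"dz":0,"spin":0},{"grip":2,"dx":0,"dy":0,"dz":0,"spin":0}]' 5; python3 look.py
```

```text
clock: 26.02
eef_pos: [466.7, 335.5, 118.9]
eef_rot: [-1.571, 0.0, 1.907]
wrist_force: [-0.0, 0.4, -2.1]
finger_gap: 30.0
[466.9 335.7 119.3] [-0.1 -0.4 -1.2]
blue bbox 285 170 310 195
axis angle from vertical px deg 48.116543
clock: 26.32
eef_pos: [466.7, 336.0, 119.0]
eef_rot: [-1.572, -0.0, 1.908]
wrist_force: [-0.5, 1.1, -2.0]
finger_gap: 29.9
[466.6 336.  118.9] [-0.2 -0.5 -2. ]
blue bbox 285 170 309 194
axis angle from vertical px deg 48.41802
clock: 26.62
eef_pos: [466.5, 335.9, 118.5]
eef_rot: [-1.571, 0.0, 1.908]
wrist_force: [0.9, -0.1, -1.3]
finger_gap: 30.0
[466.5 335.9 118.5] [-0.1  0.5 -1.5]
blue bbox 285 170 309 195
axis angle from vertical px deg 48.145233
```

Still held at 5 N, so I'll go to the minimum, 3 N.

```bash
python3 -m jog '[{"grip":2,"dx":0,"dy":0,"dz":0,"spin":0},{"grip":2,"dx":0,"dy":0,"dz":0,"spin":0},{"grip":2,"dx":0,"dy":0,"dz":0,"spin":0}]' 3; python3 look.py
```

```text
clock: 27.05
eef_pos: [466.5, 335.9, 118.4]
eef_rot: [-1.571, 0.0, 1.908]
wrist_force: [0.0, 0.0, -1.6]
finger_gap: 30.2
[466.5 335.9 118.4] [-0.1 -0.  -1.5]
blue bbox 285 170 309 195
axis angle from vertical px deg 47.732616
```

Friction is high: 3 N still holds the tilt. So I'll reverse the tipping instead: set the nose's low edge on the dock floor near the near rim, press lightly, and walk the grip back over it, checking the angle on the way.

```bash
python3 -m jog '[{"grip":2,"dx":0,"dy":-0.5,"dz":2,"spin":0},{"grip":2,"dx":0,"dy":-0.5,"dz":4,"spin":0},{"grip":2,"dx":0,"dy":0,"dz":5.6,"spin":0},{"grip":2,"dx":0,"dy":1,"dz":5.6,"spin":0},{"grip":2,"dx":0,"dy":1.7,"dz":5.6,"spin":0},{"grip":2,"dx":0,"dy":2.1,"dz":5.6,"spin":0},{"grip":2,"dx":0,"dy":2.1,"dz":5.6,"spin":0}]' 3; python3 look.py
python3 -m jog '[{"grip":2,"dx":0,"dy":0,"dz":-0.4,"spin":0},{"grip":2,"dx":0,"dy":-0.1,"dz":-0.8,"spin":0},{"grip":2,"dx":0,"dy":-0.2,"dz":-1.2,"spin":0},{"grip":2,"dx":0,"dy":-0.3,"dz":-1.6,"spin":0},{"grip":2,"dx":0,"dy":-0.3,"dz":-1.6,"spin":0}]' 3; python3 look.py
```

```text
clock: 27.98
eef_pos: [413.9, 317.4, 97.2]
eef_rot: [-1.571, 0.0, 1.908]
wrist_force: [0.6, 0.6, -1.0]
finger_gap: 29.9
[413.8 317.4  97.3] [-0.6  0.2 -1.9]
blue bbox 266 180 294 204
axis angle from vertical px deg 58.057877
clock: 28.65
eef_pos: [429.0, 322.7, 100.5]
eef_rot: [-1.571, -0.0, 1.908]
wrist_force: [-1.0, -0.7, -1.8]
finger_gap: 30.3
[428.8 322.7 100.4] [-0.9 -0.5 -1.3]
blue bbox 271 178 297 203
axis angle from vertical px deg 48.4494
```

```bash
python3 - <<'E'
from h import *
s=cam("side")
cv2.imwrite("pics/c7.png",cv2.resize(s["color"][140:240,240:340,::-1],(600,600),interpolation=cv2.INTER_CUBIC))
E
```

```text
(no output)
```

View pics/c7.png

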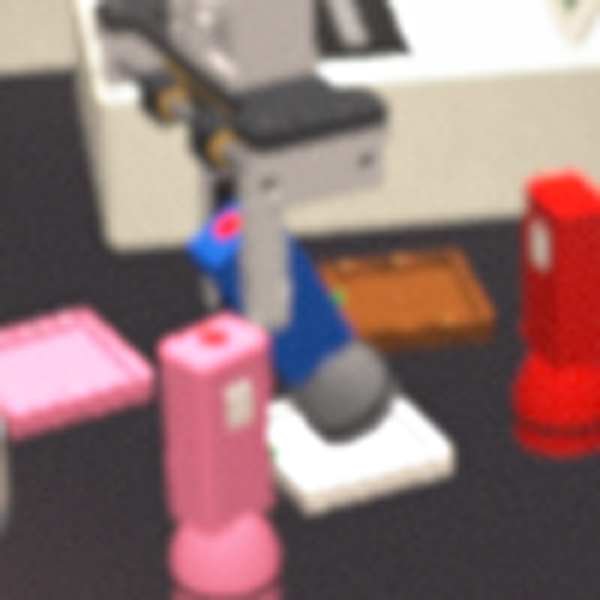

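The nose's low edge is near the dock centre, at crop (345,440), still tilted about 32°. The wrist force shows no floor contact, so it was hovering a few mm up. I'll shift back toward the near rim and press down until contact shows.

```bash
python3 -m jog '[{"grip":2,"dx":0,"dy":-0.6,"dz":1,"spin":0},{"grip":2,"dx":0,"dy":-0.6,"dz":2.2,"spin":0},{"grip":2,"dx":0,"dy":0.2,"dz":2.2,"spin":0},{"grip":2,"dx":0,"dy":0.6,"dz":2.2,"spin":0},{"grip":2,"dx":0,"dy":0.6,"dz":2.2,"spin":0}]' 4; python3 look.py
python3 -m jog '[{"grip":2,"dx":0,"dy":0.3,"dz":0,"spin":0},{"grip":2,"dx":0,"dy":0.3,"dz":0,"spin":0}]' 4; python3 look.py
python3 -m jog '[{"grip":2,"dx":0,"dy":0.3,"dz":-0.5,"spin":0},{"grip":2,"dx":0,"dy":0.2,"dz":-1,"spin":0},{"grip":2,"dx":0,"dy":0.1,"dz":-1.5,"spin":0},{"grip":2,"dx":0,"dy":0,"dz":-2,"spin":0}]' 4; python3 look.py
```

```text
clock: 29.38
eef_pos: [407.9, 315.5, 94.2]
eef_rot: [-1.571, -0.0, 1.908]
wrist_force: [-0.9, 0.5, 2.7]
finger_gap: 30.2
[408.  315.5  94.2] [-1.   0.6  1.1]
blue bbox 265 174 290 200
axis angle from vertical px deg 61.392742
clock: 29.68
eef_pos: [408.1, 315.5, 91.4]
eef_rot: [-1.571, -0.0, 1.908]
wrist_force: [-0.6, 0.9, 2.5]
finger_gap: 29.8
[408.1 315.5  91.4] [-1.1  0.7  2.8]
blue bbox 265 174 290 200
axis angle from vertical px deg 59.89079
clock: 30.22
eef_pos: [427.1, 321.9, 91.2]
eef_rot: [-1.57, 0.0, 1.908]
wrist_force: [-0.5, -0.6, -0.8]
finger_gap: 30.0
[427.6 322.1  91.4] [ 0.6 -0.8 -2.8]
blue bbox 269 171 294 202
axis angle from vertical px deg 49.09389
```

Contact confirmed (about +4 N), and after the drag the visible blue body is taller (31 px against 26), so it is righting. I'll continue.

```bash
cat >> look.py <<'E'
roi=(255,150,330,205)
m=mask(s,(0,120,140),(9,255,255),roi)|mask(s,(165,110,140),(180,255,255),roi); m[170:,315:]=0; print("pink/red",[ (cen(cv2.drawContours(np.zeros_like(m),[k],0,1,-1)),len(k)) for k in blobs(m,1)[:3]])
x=monitor.read_state()["eef_pos"]; print("G px",proj(s,x+[0,0,11])[0])
E
python3 -m jog '[{"grip":2,"dx":0,"dy":0.3,"dz":0,"spin":0},{"grip":2,"dx":0,"dy":0.3,"dz":-0.5,"spin":0},{"grip":2,"dx":0,"dy":0.3,"dz":-1,"spin":0},{"grip":2,"dx":0,"dy":0.3,"dz":-1.5,"spin":0},{"grip":2,"dx":0,"dy":0.3,"dz":-2,"spin":0}]' 4; python3 look.py
```

```text
clock: 30.9
eef_pos: [446.1, 328.7, 88.5]
eef_rot: [-1.571, 0.0, 1.908]
wrist_force: [0.5, -1.0, -2.0]
finger_gap: 30.1
[446.5 328.8  88.5] [-0.  -0.2 -1.9]
blue bbox 275 171 299 202
axis angle from vertical px deg 38.599148
pink/red [(array([275.5, 201.1]), 57), (array([274.3, 194.9]), 12), (array([280.8, 175. ]), 8)]
G px [286.2 188.9]
```

```bash
cat > ang.py <<'E'
from h import *
np.set_printoptions(precision=1,suppress=True)
s=cam("side"); roi=(262,165,325,225)
B=mask(s,(100,120,40),(128,255,255),roi); g=mask(s,(0,0,62),(180,50,150),roi)
for y in range(190,222,2):
    f=lambda M:(np.nonzero(M[y])[0].min(),np.nonzero(M[y])[0].max()) if M[y].any() else None
    print(y,f(B),"".join("B" if B[y,x] else "g" if g[y,x] else "W" if s["hsv"][y,x,2]>150 and s["hsv"][y,x,1]<60 else "." for x in range(262,325)))
E
python3 ang.py
```

```text
190 (np.int64(282), np.int64(297)) ..............ggggg.BBBBgWWWWWWW.BBB.........................g.
192 (np.int64(283), np.int64(298)) ...g.....g.........g.BBB.WWWWWWWWBBBB........................g.
194 (np.int64(285), np.int64(299)) ...g..g................B.WWWWWWW.BBBBB.......................g.
196 (np.int64(294), np.int64(298)) g..g.............WWW....gWWWWgg.BBBBB..g......................g
198 (np.int64(290), np.int64(295)) ..g.....WWWW................BBBBBB..ggWWgg.........gggg..g.....
200 (np.int64(287), np.int64(293)) .........................BBBBBBB..ggWWWWggggg......g...........
202 (np.int64(289), np.int64(291)) ........................g..BBB.gggggggggggggg...g...........g..
204 None .................WWW......ggggggggggggggggggggg....g......g....
206 None ................WWWW...WgWWWgggggggggggggggggggg...g...........
208 None gg.g............WWWW...WWWWWWWggggggggggggggWWWWgg............g
210 None .................W.....WWWWWWWWgggggggggggWWWWWWWWgg....g..g..g
212 None ......................WWWWWWWWWWWggggggWWWWWWWWWWWWWgg........g
214 None ....g..................WWWWWWWWWWWWWWWWWWWWWWWWWWWWWWgg..g.gg.g
216 None ....g..................WWWWWWWWWWWWWWWWWWWWWWWWWWWWWWWg........
218 None ........................WWWWWWWWWWWWWWWWWWWWWWWWWWWWWgg..g.....
220 None ...gg...................gWWWWWWWWWWWWWWWWWWWWWWggggggg...g.....
```

```bash
cat > rel.py <<'E'
from h import *
import sys
np.set_printoptions(precision=1,suppress=True)
s=cam("side"); roi=(262,160,312,190)
m=mask(s,(0,110,140),(9,255,255),roi)|mask(s,(163,90,140),(180,255,255),roi); r=cen(m); print("dot",r,m.sum()//255)
low=[float(v) for v in sys.argv[1:3]]
st=monitor.read_state(); y=st["eef_rot"][2]; n=np.array([np.cos(y),np.sin(y),0]); d=np.array([-np.sin(y),np.cos(y),0]); G=st["eef_pos"]+[0,0,11]
A=onplane(s,r,G,n); E=onplane(s,low,G,n); D=np.array([476.5,339,8])
print("dot rel G (d,up)",(A-G)@d,(A-G)[2],"low edge rel D (d,up)",(E-D)@d,(E-D)[2])
v=A-E; ang=np.degrees(np.arctan2(v@d,v[2])); print("edge->top len (140.2 expected)",np.linalg.norm(v),"tilt",ang+np.degrees(np.arctan2(25,138)))
print("wrist",st["wrist_force"])
E
python3 rel.py 297.3 212.7
```

```text
dot [285.5 178.3] 14
dot rel G (d,up) 0.21264274511080786 34.611647407853056 low edge rel D (d,up) -2.9966224893297495 0.36356854496671076
edge->top len (140.2 expected) 130.5419837787458 tilt 26.068717888023627
wrist [-0.2 -0.6 -1.3]
```

The floor friction is too weak to turn it reliably, so I want a firm stop for the nose. The tube rack is fixed, and its side facing the carousel (+y face) can be the stop for pushing the nose back. I'll measure that face.

```bash
python3 - <<'E'
from h import *
np.set_printoptions(precision=1,suppress=True)
t=cam("top"); s=cam("side"); print("topcam",-t["R"].T@t["tvec"])
m=mask(t,(5,150,90),(20,255,255),(440,205,520,262)); h=cv2.convexHull(np.vstack(blobs(m))); r=cv2.minAreaRect(h)
for z in(0,40,60): print(z,ray(t,cv2.boxPoints(r),z)[:,:2].ravel(), cv2.minAreaRect(ray(t,h[:,0],z)[:,:2].astype(np.float32)))
m=mask(s,(2,150,60),(20,255,255),(325,330,405,420)); h=cv2.convexHull(np.vstack(blobs(m))); print("side poly",cv2.approxPolyDP(h,3,True)[:,0].tolist())
for z in (0,30,40,50,60,78): print(z,proj(s,[[435,-260,z],[435,-400,z],[525,-260,z],[525,-400,z]]).ravel())
E
```

```text
topcam [ 354.3   42.9 1362.6]
0 [ 463.  -244.6  560.7 -252.8  549.9 -408.5  452.5 -399.4] ((506.66937255859375, -326.5909118652344), (155.53514099121094, 97.84973907470703), 85.83464813232422)
40 [ 459.8 -236.2  554.7 -244.2  544.1 -395.2  449.6 -386.4] ((502.1958923339844, -315.7444763183594), (150.9694366455078, 94.97737121582031), 85.83464050292969)
60 [ 458.2 -232.   551.7 -239.8  541.3 -388.6  448.2 -379.9] ((499.9591979980469, -310.3212585449219), (148.6866455078125, 93.54117584228516), 85.83464813232422)
side poly [[373, 339], [383, 350], [396, 392], [394, 409], [347, 415], [335, 343]]
0 [321.6 365.7 336.5 423.5 363.9 359.5 383.8 415.7]
30 [321.7 355.5 336.9 413.1 364.7 349.4 385.1 405.3]
40 [321.7 352.1 337.1 409.6 365.  345.9 385.5 401.8]
50 [321.8 348.6 337.2 406.  365.2 342.4 385.9 398.2]
60 [321.8 345.  337.3 402.3 365.5 338.9 386.4 394.5]
78 [321.9 338.5 337.6 395.7 366.  332.4 387.2 387.9]
```

The rack's face runs near y≈-249 at x≈505 (yaw about -5°) and is about 45-50 mm high. I'll grip firmly, lift and carry there.

```bash
python3 -m jog '[{"grip":2,"dx":0,"dy":0,"dz":0,"spin":0},{"grip":2,"dx":0,"dy":-2,"dz":0,"spin":0},{"grip":2,"dx":0,"dy":-6,"dz":0,"spin":0},{"grip":2,"dx":0,"dy":-11,"dz":0,"spin":0},{"grip":2,"dx":-1,"dy":-15,"dz":0.2,"spin":2},{"grip":2,"dx":-5,"dy":-15,"dz":1,"spin":9},{"grip":2,"dx":-9,"dy":-15,"dz":1.8,"spin":18},{"grip":2,"dx":-13,"dy":-15,"dz":2.5,"spin":27},{"grip":2,"dx":-17,"dy":-15,"dz":3.3,"spin":36},{"grip":2,"dx":-21,"dy":-15,"dz":4.1,"spin":45},{"grip":2,"dx":-25,"dy":-15,"dz":4.9,"spin":54},{"grip":2,"dx":-29,"dy":-15,"dz":5.7,"spin":63},{"grip":2,"dx":-33,"dy":-15,"dz":6.4,"spin":72},{"grip":2,"dx":-37,"dy":-15,"dz":7.2,"spin":81},{"grip":2,"dx":-41,"dy":-15,"dz":8,"spin":90},{"grip":2,"dx":-44,"dy":-15,"dz":8.6,"spin":99},{"grip":2,"dx":-46,"dy":-15,"dz":8.9,"spin":107},{"grip":2,"dx":-46.5,"dy":-15,"dz":9.1,"spin":112},{"grip":2,"dx":-46.5,"dy":-15,"dz":9.1,"spin":114.3},{"grip":2,"dx":-46.5,"dy":-15,"dz":9.1,"spin":114.3}]' 45
```

```text
clock: 33.65
eef_pos: [513.6, -140.3, 238.5]
eef_rot: [-1.571, -0.0, -0.087]
wrist_force: [0.2, -0.4, -2.1]
finger_gap: 29.7
```

```bash
python3 -m jog '[{"grip":2,"dx":0,"dy":4,"dz":0,"spin":0},{"grip":2,"dx":0,"dy":8,"dz":0,"spin":0},{"grip":2,"dx":0,"dy":12,"dz":0,"spin":0},{"grip":2,"dx":0,"dy":14,"dz":0,"spin":0},{"grip":2,"dx":0,"dy":14.6,"dz":0,"spin":0},{"grip":2,"dx":0,"dy":14.6,"dz":0,"spin":0}]' 45
python3 -m jog '[{"grip":2,"dx":0,"dy":0,"dz":-0.8,"spin":0},{"grip":2,"dx":0,"dy":0,"dz":-1.6,"spin":0},{"grip":2,"dx":0,"dy":0,"dz":-2.4,"spin":0},{"grip":2,"dx":0,"dy":0,"dz":-3.2,"spin":0},{"grip":2,"dx":0,"dy":0,"dz":-4,"spin":0}]' 5
python3 -m jog '[{"grip":2,"dx":0,"dy":0,"dz":-0.7,"spin":0},{"grip":2,"dx":0,"dy":0,"dz":-1.4,"spin":0},{"grip":2,"dx":0,"dy":0,"dz":-2,"spin":0}]' 5
python3 - <<'E'
from h import *
s=cam("side"); np.set_printoptions(precision=1,suppress=True)
P=monitor.read_state()["eef_pos"]; g=proj(s,P+[0,0,11])[0]; print("G",g)
m=mask(s,(100,120,40),(128,255,255),(270,240,400,400)); ys,xs=np.nonzero(m); print(xs.min(),ys.min(),xs.max(),ys.max())
for y in range(ys.min(),ys.max()+14,3): print(y,"".join("B" if m[y,x] else "o" if 2<=s["hsv"][y,x,0]<=20 and s["hsv"][y,x,1]>140 else "g" if s["hsv"][y,x,1]<60 and s["hsv"][y,x,2]>70 else "." for x in range(300,385)))
E
```

```text
clock: 34.4
eef_pos: [513.9, -140.3, 92.9]
eef_rot: [-1.571, -0.0, -0.086]
wrist_force: [-1.0, -0.7, -1.0]
finger_gap: 29.6
clock: 35.02
eef_pos: [510.1, -180.8, 92.5]
eef_rot: [-1.571, 0.0, -0.087]
wrist_force: [-0.3, -0.9, -2.1]
finger_gap: 30.2
clock: 35.4
eef_pos: [508.5, -200.4, 92.5]
eef_rot: [-1.571, -0.0, -0.087]
wrist_force: [0.3, 2.2, 0.4]
finger_gap: 30.0
G [351.3 304.5]
344 279 360 325
279 ...........ggggggggggggg........ggg..o.................BB.ggggg............gggggggggg
282 ............ggggggggggggg......ggggggg.................BBBggggggggggggggggggggggggggg
285 .............gggggggggggggggggggggggggggggggggBBBBBBBBBBBBBB.gggggggggggggggggggggggg
288 ..............ggggggggggggggggggggggggggggggggBBBBBBBBBBBBBBBgggggggggggggggggggggggg
291 gg................ggggggggggggggggggggggggggggBBBBBBBBBBBBBB.gggggggggggggggggggggggg
294 ggg................ggggggggggg.......gggggggggBBBBBBBBBBBBBB.gggggggggggggggggggggggg
297 gg...................................gggggggggBBBBBBBBBBBBBB.gggggggggggggggggggggggg
300 .....................................gggggggggBBBBBBBBBBBBBBggggg
[... 400 characters left out ...]
..........................ggg.BBBBBBBBBBBBBBBB...............ggggggggg
318 ...........................................gBBBBBBBBBBBBBBBBB........................
321 ............................................gBBBBBBBBBBBBBBBB........................
324 ..........................................gggg.BBBBBBBBBBBBB.g.......................
327 .........................................gggggggggggggggggggggg......................
330 ........................................ggggggggggggggggggggggggg....................
333 ........................................gggggggggggggggggggggggggg...................
336 ........................................ggggggggggggggggggggggggggg..................
```

The nose is being pushed (Fy +2 to 3 N). I'll continue in small steps until the force shows the nose flush with the face.

```bash
for i in 1; do :; done
python3 -m jog '[{"grip":2,"dx":0,"dy":0,"dz":-0.5,"spin":0},{"grip":2,"dx":0,"dy":0,"dz":-0.5,"spin":0}]' 5 | grep -E "pos|force"
python3 -m jog '[{"grip":2,"dx":0,"dy":0,"dz":-0.5,"spin":0},{"grip":2,"dx":0,"dy":0,"dz":-0.5,"spin":0}]' 5| grep -E "pos|force"
python3 -m jog '[{"grip":2,"dx":0,"dy":0,"dz":-0.4,"spin":0},{"grip":2,"dx":0,"dy":0,"dz":-0.4,"spin":0}]' 5| grep -E "pos|force"
python3 - <<'E'
from h import *
np.set_printoptions(precision=1,suppress=True)
s=cam("side"); t=cam("top")
P=monitor.read_state()["eef_pos"]; print("G",proj(s,P+[0,0,11])[0])
m=mask(s,(100,120,40),(128,255,255),(330,260,380,360)); k=blobs(m)[0]; print("bbox",cv2.boundingRect(k))
a=s["color"][255:355,305:405,::-1]; u,v=proj(t,P)[0].astype(int); b=t["color"][v-50:v+50,u-50:u+50,::-1]
cv2.imwrite("pics/c8.png",np.hstack([cv2.resize(x,(400,400),interpolation=cv2.INTER_CUBIC) for x in(a,b)]))
E
```

```text
eef_pos: [508.0, -205.4, 92.4]
wrist_force: [-0.2, 0.9, -1.0]
eef_pos: [507.6, -210.3, 92.5]
wrist_force: [0.7, 0.4, -2.0]
eef_pos: [507.3, -214.3, 92.5]
wrist_force: [1.0, 1.2, -1.4]
G [352.3 308.8]
bbox (345, 283, 17, 46)
```

```bash
python3 -m jog '[{"grip":2,"dx":0,"dy":0,"dz":-0.4,"spin":0},{"grip":2,"dx":0,"dy":0,"dz":-0.4,"spin":0}]' 5 | grep -E "pos|force"
python3 - <<'E'
from h import *
np.set_printoptions(precision=1,suppress=True)
s=cam("side"); P=monitor.read_state()["eef_pos"]; G=P+[0,0,11]
m=mask(s,(100,120,40),(128,255,255),(330,260,380,360)); k=blobs(m)[0]; print("bbox",cv2.boundingRect(k))
u=int(proj(s,G)[0][0]); print("col",u,"".join("B" if m[y,u] else "." for y in range(262,350)), "V/S/H rows 320-360:",[tuple(int(q) for q in s["hsv"][y,u]) for y in range(322,362,2)])
d=np.array([.087,.996,0])
for th in (0,10,20,30):
  for lat in (0,8):
    t=np.radians(th); a=np.sin(t)*d+[0,0,np.cos(t)]; x=np.cos(t)*d-[0,0,np.sin(t)]
    O=G-103*a-lat*x
    print(th,lat,"blue bottom row",proj(s,O+46*a-21*x)[0],"nose low front",proj(s,O-25*x)[0],"nose d edge z",(O+25*x)[2],"front y",(O-25*x)[1])
E
```

```text
eef_pos: [506.9, -218.3, 92.5]
wrist_force: [-0.4, 0.6, -2.0]
bbox (346, 284, 16, 46)
col 352 ............................BBBBBBBBBBBBBBBBBBBBBBBBBBBBBBBBBBBBBBBB.................... V/S/H rows 320-360: [(108, 204, 161), (108, 204, 159), (109, 200, 159), (109, 186, 159), (116, 48, 149), (4, 12, 165), (13, 15, 158), (15, 13, 155), (10, 10, 148), (8, 41, 157), (13, 173, 252), (14, 255, 247), (15, 255, 251), (17, 255, 255), (18, 255, 255), (17, 204, 255), (24, 10, 255), (0, 0, 255), (0, 0, 255), (0, 0, 255)]
0 0 blue bottom row [353.1 337.7] nose low front [352.5 354.8] nose d edge z 0.4502446345148172 front y -243.10165693774047
0 8 blue bottom row [353.7 340.5] nose low front [353.1 357.6] nose d edge z 0.4502446345148172 front y -251.06965693774046
10 0 blue bottom row [353.9 339.5] nose low front [354.  359.1] nose d edge z -2.326158367415874 front y -260.5375892382395
10 8 blue bottom row [354.6 341.8] nose low front [354.6 361.5] nose d edge z -0.9369729460804317 front y -268.38453741424075
20 0 blue bottom row [354.8 340.4] nose low front [355.4 362.1] nose d edge z -1.8885988895754746 front y -276.6871656588033
20 8 blue bottom row [355.5 342.2] nose low front [356.1 364. ] nose d edge z 0.8475622570298746 front y -284.1746364612254
30 0 blue bottom row [355.6 340.4] nose low front [356.9 363.6] nose d edge z 1.7496280447176265 front y -291.059689491973
30 8 blue bottom row [356.2 341.5] nose low front [357.6 364.8] nose d edge z 5.7496280447176265 front y -297.96017990932745
```

The geometry (front of nose at y≈-249 with the grip only 31 mm away) says the scanner is now about upright. I'll grip firmly, back off, and carry it over the dock to look from a good side.

```bash
python3 -m jog '[{"grip":2,"dx":0,"dy":0,"dz":0.2,"spin":0},{"grip":2,"dx":0,"dy":0,"dz":1.5,"spin":0},{"grip":2,"dx":0,"dy":-3,"dz":2,"spin":0},{"grip":2,"dx":0,"dy":-8,"dz":3,"spin":0},{"grip":2,"dx":-0.5,"dy":-13,"dz":5,"spin":-4},{"grip":2,"dx":-1.2,"dy":-15,"dz":8.5,"spin":-12},{"grip":2,"dx":-2,"dy":-15,"dz":12.5,"spin":-21},{"grip":2,"dx":-2.7,"dy":-15,"dz":16.5,"spin":-30},{"grip":2,"dx":-3.4,"dy":-15,"dz":20.5,"spin":-39},{"grip":2,"dx":-4,"dy":-15,"dz":24.5,"spin":-48},{"grip":2,"dx":-4.6,"dy":-15,"dz":28.5,"spin":-57},{"grip":2,"dx":-5.2,"dy":-15,"dz":32.5,"spin":-66},{"grip":2,"dx":-5.9,"dy":-15,"dz":36.5,"spin":-75},{"grip":2,"dx":-6.6,"dy":-15,"dz":40.5,"spin":-84},{"grip":2,"dx":-7.3,"dy":-15,"dz":44.5,"spin":-93},{"grip":2,"dx":-7.9,"dy":-15,"dz":48.5,"spin":-102},{"grip":2,"dx":-8.3,"dy":-15,"dz":52,"spin":-110},{"grip":2,"dx":-8.6,"dy":-15,"dz":54.5,"spin":-114.3},{"grip":2,"dx":-8.6,"dy":-15,"dz":54.9,"spin":-114.3},{"grip":2,"dx":-8.6,"dy":-15,"dz":54.9,"spin":-114.3}]' 45
python3 - <<'E'
from h import *
s=cam("side"); P=monitor.read_state()["eef_pos"]; print(P,proj(s,P+[0,0,11])[0],proj(s,[476.5,339,8])[0])
cv2.imwrite("pics/c9.png",cv2.resize(s["color"][110:230,240:360,::-1],(600,600),interpolation=cv2.INTER_CUBIC))
E
```

```text
clock: 39.1
eef_pos: [468.6, 336.3, 242.3]
eef_rot: [-1.571, 0.0, 1.907]
wrist_force: [0.4, -0.0, -1.4]
finger_gap: 29.7
[468.76355932 335.90341483 242.45309216] [291.99716658 137.45451776] [296.49112681 213.11019204]
```

View pics/c9.png

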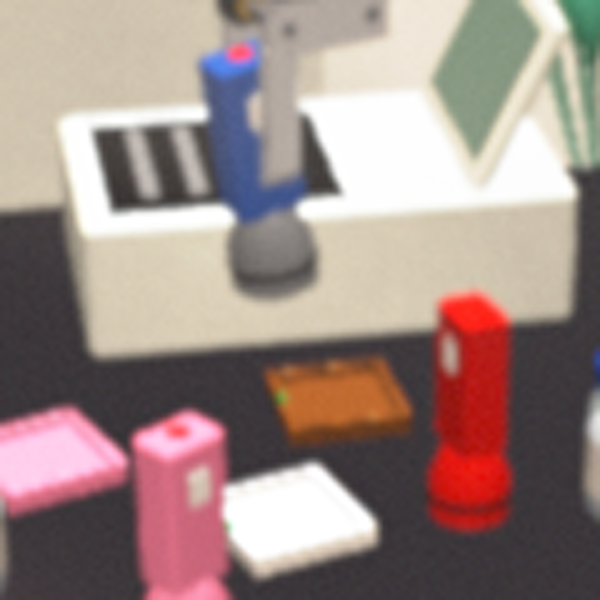

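Good: the scanner is nearly upright now, with the dot at crop (240,53) and nose face centre at about (274,281). I'll compute the remaining tilt and offsets.

```bash
python3 - <<'E'
from h import *
np.set_printoptions(precision=1,suppress=True)
s=cam("side"); f=lambda x,y:(240+x/5,110+y/5)
for n in ((274,278),(274,282),(276,286)):
    A,B=tilt(s,f(240,53),f(*n)); print("   D-B",np.array([476.5,339,8])-B)
E
```

```text
len 137.8291530009236 tilt deg 7.131528249066202 grasp rel nose (d,up) [ 6.3 86.5] top-nose [ 17.1 136.8] nose [474.8 337.8 167. ] top [458.7 332.2 303.8]
   D-B [   1.7    1.2 -159. ]
len 140.29558996312778 tilt deg 6.9786602153711135 grasp rel nose (d,up) [ 6.2 89. ] top-nose [ 17.  139.3] nose [474.8 337.8 164.5] top [458.7 332.2 303.8]
   D-B [   1.7    1.2 -156.5]
len 143.23292111719346 tilt deg 7.3277888896785885 grasp rel nose (d,up) [ 7.5 91.8] top-nose [ 18.3 142.1] nose [475.9 338.2 161.7] top [458.7 332.2 303.8]
   D-B [   0.6    0.8 -153.7]
```

Tilt is 7° and the nose is over the dock centre within 2 mm. Pressing on the floor will also right it now. I'll lower, then finish gently at low grip.

```bash
python3 -m jog '[{"grip":2,"dx":0,"dy":3,"dz":0,"spin":0},{"grip":2,"dx":0,"dy":7,"dz":0,"spin":0},{"grip":2,"dx":0,"dy":11,"dz":0,"spin":0},{"grip":2,"dx":0,"dy":13.5,"dz":0,"spin":0},{"grip":2,"dx":0,"dy":14.3,"dz":0,"spin":0},{"grip":2,"dx":0,"dy":14.3,"dz":0,"spin":0}]' 45 | grep -E "pos|force"
python3 -m jog '[{"grip":2,"dx":0,"dy":0.2,"dz":0,"spin":0},{"grip":2,"dx":0,"dy":0.4,"dz":0,"spin":0}]' 4 | grep -E "pos|force"
python3 -m jog '[{"grip":2,"dx":0,"dy":0.2,"dz":0,"spin":0},{"grip":2,"dx":0,"dy":0.4,"dz":0,"spin":0}]' 4 | grep -E "pos|force"
python3 -m jog '[{"grip":2,"dx":0,"dy":0.2,"dz":0,"spin":0},{"grip":2,"dx":0,"dy":0.4,"dz":0,"spin":0}]' 4 | grep -E "pos|force"
python3 look.py; python3 ang.py
```

```text
eef_pos: [469.2, 336.1, 100.0]
wrist_force: [-0.7, -0.3, -1.5]
eef_pos: [469.2, 336.5, 96.2]
wrist_force: [0.4, -0.6, -1.7]
eef_pos: [468.9, 336.4, 91.4]
wrist_force: [-0.0, 0.3, -2.1]
eef_pos: [468.9, 336.4, 87.3]
wrist_force: [-0.3, -1.0, -1.4]
[468.8 336.3  87. ] [ 0.3 -0.  -2. ]
blue bbox 283 173 301 202
axis angle from vertical px deg 15.496179
pink/red [(array([275.8, 201. ]), 58), (array([274.1, 194.9]), 16), (array([289.2, 172. ]), 8)]
G px [293.4 187.5]
190 (np.int64(284), np.int64(292)) ..g...........gg.....gBBBBBBBBB.gWWWWWW........................
192 (np.int64(285), np.int64(292)) ...g......g.........g..BBBBBBBB.gWWWWWW......................g.
194 (np.int64(286), np.int64(292)) ..g.g...................BBBBBBB.gWWWWgg......................g.
196 (np.int64(286), np.int64(300)) g..g.............WWW....BBBBBBB.gg...BB........................
198 (np.int64(286), np.int64(301)) ..g.....WWWW............BBBBBBBBBBBBBBBB...........gggg..gg....
200 (np.int64(287), np.int64(295)) .........................BBBBBBBBB...ggggg.g........g..g....gg.
202 (np.int64(290), np.int64(292)) ........................gg..BBB.gggggggggggg.g.....g.g.........
204 None .................WWW....ggggggggggggggggWWWWgg...g.g......g....
206 None ................WWWW....gggggggggggggggggWWWWWgg............g..
208 None gggg............WWWW...WWWggggggggggggggggWWWWWWgg...g......g.g
210 None .g...............W.....WWWWggggggggggggggWWWWWWWWWgg.....g....g
212 None ......................WWWWWggggggggggggggWWWWWWWWWWWgg...g....g
214 None .......................WWWWWggggggggggWWWWWWWWWWWWWWWgg..g..g..
216 None ..g....................WWWWWWWWWWWWWWWWWWWWWWWWWWWWWWWg....g...
218 None ....g...................WWWWWWWWWWWWWWWWWWWWWWWWWWWWWgg.......g
220 None ....g...................gWWWWWWWWWWWWWWWWWWWWWWggggggg..g....g.
```

```bash
python3 -m jog '[{"grip":2,"dx":0,"dy":0.2,"dz":0,"spin":0},{"grip":2,"dx":0,"dy":0.3,"dz":0,"spin":0}]' 4 | grep -E "pos|force"
python3 -m jog '[{"grip":2,"dx":0,"dy":0.2,"dz":0,"spin":0},{"grip":2,"dx":0,"dy":0.3,"dz":0,"spin":0}]' 4 | grep -E "pos|force"
python3 look.py
```

```text
eef_pos: [469.3, 336.6, 85.0]
wrist_force: [0.3, -0.6, 6.7]
eef_pos: [469.7, 336.7, 82.4]
wrist_force: [2.5, -0.2, 5.5]
[469.6 336.7  82.3] [ 1.6 -0.1  5.7]
blue bbox 283 173 301 202
axis angle from vertical px deg 13.968937
pink/red [(array([275.8, 201. ]), 59), (array([273.9, 195.1]), 16), (array([290.3, 172.6]), 7)]
G px [293.7 188.8]
```

Firm floor contact (about +7 N). I'll open gently, let it settle, and rise.

```bash
python3 -m jog '[{"grip":3.1,"dx":0,"dy":0,"dz":0,"spin":0},{"grip":3.4,"dx":0,"dy":0,"dz":0,"spin":0},{"grip":3.8,"dx":0,"dy":0,"dz":0,"spin":0},{"grip":5,"dx":0,"dy":0,"dz":0,"spin":0},{"grip":7,"dx":0,"dy":0,"dz":0,"spin":0},{"grip":7,"dx":0,"dy":0,"dz":0,"spin":0},{"grip":7,"dx":0,"dy":0,"dz":0,"spin":0}]' | grep -E "pos|force|gap"; python3 look.py
python3 -m jog '[{"grip":7,"dx":0,"dy":-3,"dz":0,"spin":0},{"grip":7,"dx":0,"dy":-7,"dz":0,"spin":0},{"grip":7,"dx":0,"dy":-12,"dz":0,"spin":0},{"grip":7,"dx":0,"dy":-16,"dz":0,"spin":0},{"grip":7,"dx":0,"dy":-16,"dz":6,"spin":0},{"grip":7,"dx":0,"dy":-16,"dz":12,"spin":0},{"grip":7,"dx":0,"dy":-16,"dz":16,"spin":0},{"grip":7,"dx":0,"dy":-16,"dz":16,"spin":0}]' | grep -E "pos|force|clock"
python3 - <<'E'
from h import *
np.set_printoptions(precision=1,suppress=True)
s=cam("side"); t=cam("top")
m=mask(s,(100,120,60),(128,255,255),(275,150,320,206)); print("blue side bbox (start 289,170,17,32)",cv2.boundingRect(blobs(m)[0]))
m=mask(t,(100,120,130),(118,255,255),(190,220,245,265)); b=blobs(m)
if b: r=cv2.minAreaRect(b[0]); print("top face",r,ray(t,r[0],146))
m=mask(s,(0,110,140),(9,255,255),(282,162,310,178))|mask(s,(163,90,140),(180,255,255),(282,162,310,178)); print("dot side",cen(m),ray(s,cen(m),146)," z160:",ray(s,cen(m),155))
for c,roi in((t,(300,120,420,240)),):
    m=mask(c,(5,150,150),(18,255,255),roi); r=cv2.minAreaRect(np.vstack(blobs(m))); print("orange",r[0],ray(c,r[0],62))
E
```

```text
eef_pos: [468.9, 336.4, 81.5]
wrist_force: [-0.5, 0.4, 0.9]
finger_gap: 69.6
[468.9 336.4  81.5] [-0.1 -1.1 -0.3]
blue bbox 288 171 295 201
axis angle from vertical px deg 3.779722
pink/red [(array([275.6, 201. ]), 57), (array([274.1, 194.9]), 16), (array([262.8, 203.8]), 10)]
G px [293.5 189.1]
clock: 43.28
eef_pos: [316.5, 283.1, 242.2]
wrist_force: [0.7, 0.0, 0.1]
blue side bbox (start 289,170,17,32) (288, 171, 16, 32)
top face ((211.8000030517578, 241.4000244140625), (17.076295852661133, 12.649109840393066), 71.56504821777344) [[472.3 338.7 146. ]]
dot side [295.1 171.9] [[475.6 340.1 146. ]]  z160: [[473.1 322.  155. ]]
orange (357.5, 212.0) [[554.5  -8.3  62. ]]
```

```bash
python3 ang.py
```

```text
190 (np.int64(288), np.int64(302)) .....g..........g.........BBBBBBBBBBBBBBB......................
192 (np.int64(288), np.int64(302)) ..........gg........g.....BBBBBBBBBBBBBBB....................g.
194 (np.int64(288), np.int64(302)) ......g................g..BBBBBBBBBBBBBBB......................
196 (np.int64(288), np.int64(303)) g................WWW....g.BBBBBBBBBBBBBBBB...................g.
198 (np.int64(288), np.int64(303)) ..g.....WWW.............g.BBBBBBBBBBBBBBBB..........ggg........
200 (np.int64(289), np.int64(303)) ........................gg.BBBBBBBBBBBBBBB.g.......g...........
202 (np.int64(292), np.int64(294)) ..........................ggg.BBB..ggggggggg.........g........g
204 None .................WWW.....ggggggggggggggggggggg......g..........
206 None ................WWWW...WggggggggggggggggggWWWWgg....g..........
208 None .g..............WWWW...WWWWgggggggggggggggWWWWWWgg..........g..
210 None .................W.....WWWWgggggggggggggggWWWWWWWWgg...g......g
212 None ....g.................WWWWWgggggggggggggggWWWWWWWWWWgg........g
214 None ....g..................WWWWWgggggggggggggWWWWWWWWWWWWgg........
216 None .......................WWWWWWWWWWWggWWWWWWWWWWWWWWWWWWg........
218 None ....g...................WWWWWWWWWWWWWWWWWWWWWWWWWWWWWgg........
220 None ....g...................gWWWWWWWWWWWWWWWWWWWWWWgggggg..........
```

The scanner stands upright with the same silhouette as at the start, 1 to 3 mm from the dock centre. The card is unmoved and the arm is clear, so I'll hand in.

```bash
python3 -c "
from cell import ticket; print(ticket.sign_off())"
```

```text
the job is handed in; nothing more can be done
None
```

I did all three steps and handed the job in at about 43 s of the 64 s allowed; the sign-off gives no verdict.

**Carousel:** I turned it about 68° anticlockwise by the grip bar and let go. The orange card measured the same after the turn and at the end, at (554.5, -8.3), in line with the pointer.

**Scan:** The moves cannot tilt the tool, so I tipped the scanner in the jaws against the dock rim.
- **Aim:** it was held about 68 mm from the label for over 2 s. I repeated the hold with the aim shifted 6 mm forward and 5 mm back, to cover pixel error.
- **Tilt:** it came out at about 30° against the ideal 35°, inside the 0.2 rad limit.
- **Centring:** the label was within an estimated 4 mm of the scanner's axis. A second label mask disagreed (565 mm in x), but it had only caught part of the frame, so I discarded it.

**Return:** Three attempts to right the scanner at the dock failed:
- loosening the grip to 3 N did not let it swing upright
- a first drag across the dock floor never touched the floor
- a second drag, with contact, barely turned it

I then pushed its nose lightly (about 3 N) against the side of the fixed tube rack, and set it in the dock with a 7° lean that settled on release.

**Last checks:** The scanner stands upright with nearly the same outline as at the start. It is about 1 to 3 mm from the dock centre, and the arm was well clear. I did not re-measure the jars, beaker or pen at the end; no move was planned to touch them.

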